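Set out a touch-up paint job on the garage bench

TASK

Set out the touch-up job: stand the white paint can in the middle of the square plywood board and the green tin upright in the middle of the can's top, and lay the red batten flat across both yellow ridges of the drying stand, centred and square to the ridges. Put the orange sanding block, sole down, in the middle of the left half of the dark rubber mat and the blue putty jar upright in the middle of its right half (left and right as seen from the robot looking out over the bench). Keep the paint can upright all the time, leave the black tin and the roll of tape where they are, and let go of everything at the end.

Things in the scene. Friction and masses are not known exactly. Their poses are not given: they have to be found in the camera images.
- paint_can: Loose closed white paint can with a blue band and a steel lid, round, diameter 58, height 70 mm, flat top, about 420 g. The origin is the centre of its underside, z up.
- green_tin: Loose small plain green tin, round, diameter 44, height 30 mm, about 90 g. The origin is the centre of its underside, z up.
- batten: Loose red-painted wooden batten, 140 mm long (along its x), 30 wide (its y), 12 thick (z), about 50 g, two dark dots on top; lies flat. The origin is the centre of its underside, z up.
- sanding_block: Loose sanding block: black sole 80 (along its x) by 46 (y) by 14 mm high, and on it an orange grip 74 by 40 mm up to a total height of 40 mm; about 80 g. Stands on its sole. The origin is the centre of its underside, z up.
- putty_jar: Loose blue plastic jar, diameter 46 up to a height of 40 mm, then a blue cap of diameter 50 up to 55 mm; about 140 g. The origin is the centre of its underside, z up.
- board: Fixed square plywood board with a thin dark border, 120 by 120 by 8 mm thick, lying on the bench; turned by up to 15 degrees. The origin is the centre of its underside, z up.
- stand: Fixed drying stand: dark base plate 110 (x) by 120 (y) by 6 mm; two yellow ridges along its x, 90 long, 12 wide at the top (26 wide below 20 mm height), centre lines at y = +42 and -42 mm, flat tops 50 mm above the bench. The batten goes along the stand's y. Its x points away from the robot within 15 degrees. The origin is the centre of its underside, z up.
- mat: Fixed dark rubber mat 90 (its x) by 180 (its y) by 3 mm thick, with a white line along its x dividing it into a left half (centre at y = +45 mm) and a right half (centre at y = -45 mm). Its x points away from the robot, within 15 degrees, and its y to the robot's left. The origin is the centre of its underside, z up.
- black_tin: Loose black tin, same size as the green one (diameter 44, height 30 mm); not part of the job, to be left alone. The origin is the centre of its underside, z up.
- tape_roll: Loose roll of pale masking tape lying flat, outer diameter 80, hole 52, height 25 mm; not part of the job, to be left alone. The origin is the centre of its underside, z up.
Not all that is in view belongs to the job. Several things look just like the sanding_block: the one meant starts nearest to the robot's base. Several things have the shape of the green_tin; the one meant has the colours described above.

How it is judged:
At the end, for the whole second after the job is handed in: Can on board, batten across both ridges (within 0.2 rad), block on the left and jar on the right half of the mat, each centred within 15 mm along each axis of the board, stand or mat; green tin on the can, centred within 10 mm; all upright within 0.12 rad and at rest (x of paint_can in the frame of board between -0.015 and 0.015 m and y of paint_can in the frame of board between -0.015 and 0.015 m and z of paint_can in the frame of board between 0.004 and 0.012 m and x of green_tin in the frame of paint_can between -0.01 and 0.01 m and y of green_tin in the frame of paint_can between -0.01 and 0.01 m and z of green_tin in the frame of paint_can between 0.066 and 0.074 m and x of batten in the frame of stand between -0.015 and 0.015 m and y of batten in the frame of stand between -0.015 and 0.015 m and z of batten in the frame of stand between 0.046 and 0.054 m and angle between the x axis of batten and the y axis of stand, either way round below 0.2 rad and x of sanding_block in the frame of mat between -0.015 and 0.015 m and y of sanding_block in the frame of mat between 0.03 and 0.06 m and z of sanding_block in the frame of mat between -0.001 and 0.007 m and x of putty_jar in the frame of mat between -0.015 and 0.015 m and y of putty_jar in the frame of mat between -0.06 and -0.03 m and z of putty_jar in the frame of mat between -0.001 and 0.007 m and angle between each of paint_can, green_tin, batten, sanding_block, putty_jar's own z axis and vertical below 0.12 rad and linear speed of each of paint_can, green_tin, batten, sanding_block, putty_jar below 0.02 m/s and angular speed of each of paint_can, green_tin, batten, sanding_block, putty_jar below 0.2 rad/s); the robot touches nothing.
It fails at once if the black tin was moved by more than 25 mm (distance of black_tin from where it was at the start of the episode above 0.025 m).
It fails at once if the roll of tape was moved by more than 25 mm (distance of tape_roll from where it was at the start of the episode above 0.025 m).
It fails at once if the paint can was tipped by more than 0.6 rad (angle between paint_can's own z axis and vertical above 0.6 rad).
It also fails if it takes over 128 s, if anything falls off the work surface, if the arm or the gripper's body presses on something with over 40 N, if the wrist force passes 120 N, or if a joint passes its speed limit or range.

ROBOT

A 7-joint arm with a two-finger parallel gripper is mounted at the origin on the work surface. World frame = base frame: x ahead of the robot, y to its left, z up, the work surface at z = 0. Lengths are in m, angles in rad, forces in N, time in s.
With the tool pointing down it reaches from about 0.4 to 0.875 m from the base axis. Payload 19.3 kg.
Tool frame: the origin (TCP) lies on the centre line of the jaws, within the pads' length; the fingertips stand 14 mm ahead of it and the grasp point (between the pads) lies 5 mm behind it; x points along the fingers, y is the direction in which the jaws open and shut, and the axes are right-handed (so a half turn about x gives the same grasp; the last joint's range is limited). The gripper opens to 85 mm and grips with 20 to 120 N. Pads are 22 mm wide; open, the fingers measure 114 mm over their backs; the gripper's body (76 mm by 85 mm) begins 54 mm behind the grasp point. The pads swing forward as they close: fully open they stand 13 mm farther back than shut.
Start: joints at [-1.286, 0.521, -0.036, 1.599, 0.021, 1.021, -0.113], TCP at [0.217, 0.586, 0.245] pointing down, gripper open.
Joint ranges: [-2.91, 2.91], [-0.3, 2.13], [-1.5, 1.42], [0.17, 2.43], [-1.26, 4.41], [0.16, 1.93], [-2.52, 2.52]. Speed limits (rad/s): [1.89, 1.89, 2.39, 2.39, 3.01, 3.01, 3.01].

INTERFACE

Orientations are given as [roll, pitch, yaw] about the fixed x, y, z axes, in that order (R = Rz(yaw) Ry(pitch) Rx(roll)).
In Python, from workcell import monitor, optics, bot gives the robot as it stands.
- The arm moves only by the tool arm_command, never from a script. Its arguments are lists of equal length, an entry for each row: "delta_pos": the shift along the tool's x, y, z as a fraction of full scale, a list of three; "rotation": the turn, a rotation vector about the tool's x, y, z as a fraction of full scale, a list of three. In form: {"delta_pos": [[dx, dy, dz], ...], "rotation": [[wx, wy, wz], ...]}. A call has 1 to 10 rows; each row shifts and turns the pose as measured when the row begins, along the tool's axes as they then stand; what a row does not reach is not made up. Full scale, the value 1, is 30 mm for a shift and 6 degrees for a turn. A row lasts 1/10 s, in which the tool goes at most 50 mm and 8.59 degrees, less where a joint would pass 70% of its speed; a pose out of reach is approached as far as the arm can. A call with a number of a shift or a turn outside -1 to 1 is refused whole. A call with a gripper value outside its range is refused whole. "gripper" is the closure, from -1 (fully open) to 1 (shut), so that 0 is half open, set as the call begins (left out, the last holds). The fingers move at their own pace and stop on an object; "grip_force" is the grip in N (left out, the last holds). Time passes only in rows, so rows that do not move let the fingers close. It gives the time, the measured TCP pose, the force and the opening at its end, in the units of the state.
- monitor.observe(): the state, without advancing time (a new reading comes with each control period).
- optics.grab_frame(name): name is "scene" or "top"; returns the picture (480x640x3 uint8, red, green, blue); there is no depth.
- optics.camera_params(name): a dict with "fx", "fy", "cx", "cy" (pixels), "origin" and "rotation" of the camera in the world. Camera axes: x right, y down, z forward; pixel columns grow to the right and rows downward; lengths in m; the calibration is good to about 2 mm. A picture is of the moment at which its call begins. camera_params takes no time and is no camera call.
- bot.job_done(): hands the job in, once; it reports no verdict.
The state is a dict: "clock": time; "qpos": joint angles; "qd": joint speeds; "joint_efforts": joint torques, N m; "position": TCP position; "tool_rot": TCP orientation; "force": force on the tool from outside, world axes, zero at the start; "moment": the same for the moment, N m; "grip_width": finger opening in m.
Only numpy, scipy, OpenCV 4.12 (cv2) and the standard library are available. Lean on these libraries where they do the work, as an engineer would, in place of code of your own. Each camera call takes 0.05 s, during which the arm holds its last target. There are 200 camera calls.

## Working session

There is one attempt and no reset: what is moved stays moved. The work goes in short steps, Python scripts to look and compute and a tool call to move; the robot and the scene stay as the last step left them, time stands still between calls to the robot, and variables do not carry over. Pictures are saved under pics/ and viewed, about 12 in all and at most 16, crops included, and the job is handed in when it is done.

Besides the shell and the picture viewer there is one more tool, called after ">>>" as name(argument=value, ...), one argument or row to a line, values as JSON. arm_command: Moves the arm, as the interface text tells. Its arguments: {"type":"object","properties":{"delta_pos":{"type":"array","items":{"type":"array","items":{"type":"number"}}},"rotation":{"type":"array","items":{"type":"array","items":{"type":"number"}}},"gripper":{"type":"number"},"grip_force":{"type":"number"}},"required":["delta_pos","rotation"]}

```bash
mkdir -p pics
python3 - <<'E'
from workcell import monitor, optics, bot
import cv2
print(monitor.observe())
for n in("scene","top"):
    cv2.imwrite(f"pics/{n}0.png",optics.grab_frame(n)[:,:,::-1]); print(n,optics.camera_params(n))
E
```

```text
{'clock': 0.0, 'qpos': array([-1.2861663 ,  0.52205054, -0.03631712,  1.59997215,  0.02119732,
        1.02109429, -0.11281577]), 'qd': array([ 7.31154684e-04, -6.96656418e-04, -2.71586799e-04, -3.85895739e-04,
        1.33948294e-03, -2.15732931e-04,  1.75783932e-05]), 'joint_efforts': array([ 4.43770041e-04, -9.27112412e+01,  1.97979771e+00, -3.69944322e+01,
        1.79544627e-02,  8.03260045e-03, -6.71092698e-05]), 'position': array([0.21707511, 0.5857647 , 0.24471591]), 'tool_rot': array([-1.497755  ,  1.56965688, -1.85262173]), 'force': array([-0.1890989 ,  0.19387639,  0.81499498]), 'moment': array([-0.08366223,  0.00956867, -0.00619906]), 'grip_width': 0.08554902544803136}
scene {'fx': 472.45976180999946, 'fy': 472.45976180999946, 'cx': 320.74172872010536, 'cy': 239.3346244961762, 'origin': array([1.19823383, 0.05446851, 0.75759605]), 'rotation': array([-2.39741042, -0.0179132 ,  1.73269397])}
top {'fx': 474.408381912847, 'fy': 474.408381912847, 'cx': 318.726946731036, 'cy': 244.73525728130093, 'origin': array([ 0.37848035, -0.02367658,  1.12300898]), 'rotation': array([-3.00341939e+00, -4.44216965e-04, -1.56697858e+00])}
```

View pics/top0.png

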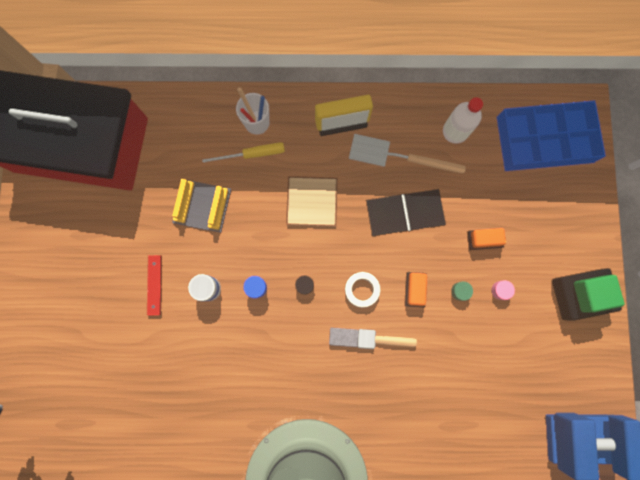

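View pics/scene0.png

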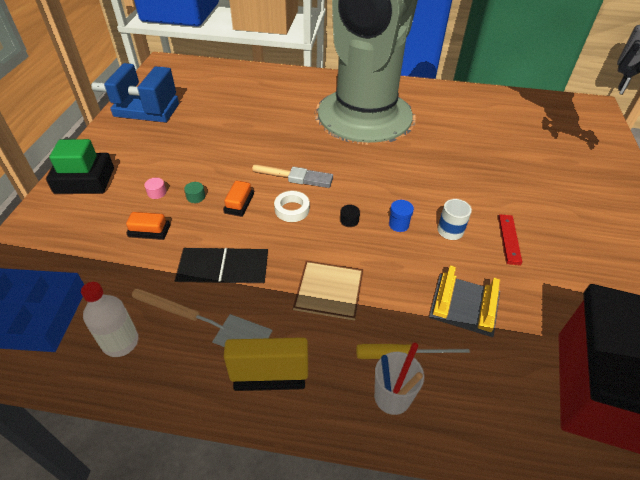

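The top view shows, from left to right: stand (200,205), board (312,203) and mat (405,212). In front of them are the batten (154,286), can (203,288), jar (255,287), black tin (304,286), tape (362,290), the nearest block (417,289), and the green tin (462,291). The orange block at (487,238) is a decoy.

```bash
cat > h.py <<'E'
import numpy as np, cv2
from scipy.spatial.transform import Rotation as Ro
from scipy.optimize import minimize
from workcell import monitor, optics, bot
P={n:optics.camera_params(n) for n in("top","scene")}
def proj(n,X):
    c=P[n]; p=(np.atleast_2d(X)-c["origin"])@Ro.from_euler("xyz",c["rotation"]).as_matrix()
    return np.c_[c["cx"]+c["fx"]*p[:,0]/p[:,2],c["cy"]+c["fy"]*p[:,1]/p[:,2]]
def back(n,uv,z):
    c=P[n]; uv=np.atleast_2d(uv).astype(float)
    d=np.c_[(uv[:,0]-c["cx"])/c["fx"],(uv[:,1]-c["cy"])/c["fy"],np.ones(len(uv))]@Ro.from_euler("xyz",c["rotation"]).as_matrix().T
    return c["origin"]+d*((z-c["origin"][2])/d[:,2])[:,None]
t=np.linspace(0,2*np.pi,40,endpoint=False)
def disc(r,z): return np.c_[r*np.cos(t),r*np.sin(t),0*t+z]
def rect(a,b,z): return np.array([[sx*a/2,sy*b/2,z] for sx,sy in((1,1),(1,-1),(-1,-1),(-1,1))])
V=np.vstack
S=dict(paint_can=V([disc(.029,0),disc(.029,.07)]),green_tin=V([disc(.022,0),disc(.022,.03)]),black_tin=V([disc(.022,0),disc(.022,.03)]),
 batten=V([rect(.14,.03,0),rect(.14,.03,.012)]),block=V([rect(.074,.04,.014),rect(.074,.04,.04)]),
 jar=V([disc(.023,0),disc(.023,.04),disc(.025,.04),disc(.025,.055)]),tape=V([disc(.04,0),disc(.04,.025)]))
def sil(n,pts,q,z0=0):
    c,s=np.cos(q[2]),np.sin(q[2]); X=pts@np.array([[c,s,0],[-s,c,0],[0,0,1]])+[q[0],q[1],z0]
    return cv2.convexHull(proj(n,X).astype(np.float32))[:,0]
def mask(img,kind):
    h=cv2.cvtColor(img,cv2.COLOR_RGB2HSV); H,s,v=[h[...,i].astype(int) for i in range(3)]
    return dict(paint_can=((s<75)&(v>70))|((H>95)&(H<130)&(s>75)&(v>40)),green_tin=(H>60)&(H<95)&(s>80),black_tin=(v<50),
      batten=((H<5)|(H>174))&(s>170)&(v>90),block=(H>4)&(H<13)&(s>225)&(v>120),jar=(H>105)&(H<130)&(s>120)&(v>40),tape=(s<90)&(v>130))[kind]
def moments(m):
    M=cv2.moments(m,True) if m.ndim==2 and m.dtype==np.uint8 else cv2.moments(m)
    return M['m10']/M['m00'],M['m01']/M['m00'],.5*np.arctan2(2*M['mu11'],M['mu20']-M['mu02']),M['m00']
def fit(imgs,kind,xy,yaw=None,z0=0,rad=None):
    """pose from mask centroids (both cameras) and long-axis direction"""
    ob={}
    for n,im in imgs.items():
        m=cv2.morphologyEx(mask(im,kind).astype(np.uint8),cv2.MORPH_CLOSE,np.ones((5,5)))
        c=sil(n,S[kind],[*xy,yaw or 0],z0); roi=np.zeros_like(m); cv2.fillConvexPoly(roi,c.astype(int),1)
        m&=cv2.dilate(roi,np.ones((rad or 15,)*2))
        k,l,st,_=cv2.connectedComponentsWithStats(m); 
        if k<2: continue
        m=(l==1+np.argmax(st[1:,4])).astype(np.uint8)
        m=cv2.drawContours(np.zeros_like(m),cv2.findContours(m,0,1)[0],-1,1,-1); ob[n]=moments(m)
    def cost(q):
        e=0
        for n,o in ob.items():
            p=moments(sil(n,S[kind],q,z0)); e+=(p[0]-o[0])**2+(p[1]-o[1])**2
            if yaw is not None: e+=(20*np.sin(p[2]-o[2]))**2
        return e
    r=minimize(cost,[*xy,yaw or 0],method="Nelder-Mead",options=dict(xatol=1e-5,fatol=1e-4,initial_simplex=np.array([[*xy,yaw or 0]]*4)+np.vstack([np.zeros(3),np.diag([.01,.01,.15])])))
    q=r.x
    area={n:(round(o[3]),round(moments(sil(n,S[kind],q,z0))[3])) for n,o in ob.items()}
    return q,r.fun,area
E
python3 - <<'E'
from h import *
im={n:cv2.imread(f"pics/{n}0.png")[:,:,::-1].copy() for n in P}
g=dict(paint_can=((203,288),.07,None),green_tin=((462,291),.03,None),black_tin=((304,286),.03,None),batten=((154,286),.012,0),block=((417,289),.04,0),jar=((255,287),.055,None),tape=((362,290),.025,None))
vis=im["top"].copy(); vis=cv2.resize(vis,None,fx=4,fy=4,interpolation=2); vs=cv2.resize(im["scene"],None,fx=4,fy=4,interpolation=2)
for k,(uv,z,y) in g.items():
    q,f,a=fit(im,k,back("top",uv,z)[0,:2],y); print(k,q.round(4),round(f,2),a)
    for n,w in(("top",vis),("scene",vs)): cv2.polylines(w,[np.int32(sil(n,S[k],q)*4+1.5)],True,(0,255,255),1)
o=np.vstack([cv2.resize(vis[660:960,640:1840],(800,200)),cv2.resize(vs[700:1100,760:2120],(800,235))])
cv2.imwrite("pics/a.png",o[:,:,::-1])
t=cv2.resize(im["top"],None,fx=4.4,fy=4.4,interpolation=2)
o=np.vstack([t[int(4.4*170):int(4.4*170)+290,int(4.4*165):int(4.4*165)+792],t[int(4.4*180):int(4.4*180)+270,int(4.4*280):int(4.4*280)+792]])
cv2.imwrite("pics/b.png",o[:,:,::-1])
E
```

```text
paint_can [ 0.4293  0.2364 -0.0333] 0.49 {'top': (704, 697), 'scene': (1024, 1045)}
green_tin [ 0.4242 -0.3576  0.0161] 0.0 {'scene': (325, 378)}
black_tin [0.4371 0.0093 0.0579] 0.0 {'scene': (339, 398)}
batten [0.4374 0.363  0.0325] 0.06 {'top': (742, 872), 'scene': (680, 809)}
block [ 0.416  -0.2358  0.3351] 0.0 {'scene': (17, 530)}
jar [0.4317 0.1212 0.1062] 0.15 {'top': (345, 422), 'scene': (601, 661)}
tape [ 0.4278 -0.1253  0.1003] 0.1 {'top': (1020, 963), 'scene': (914, 936)}
```

View pics/a.png

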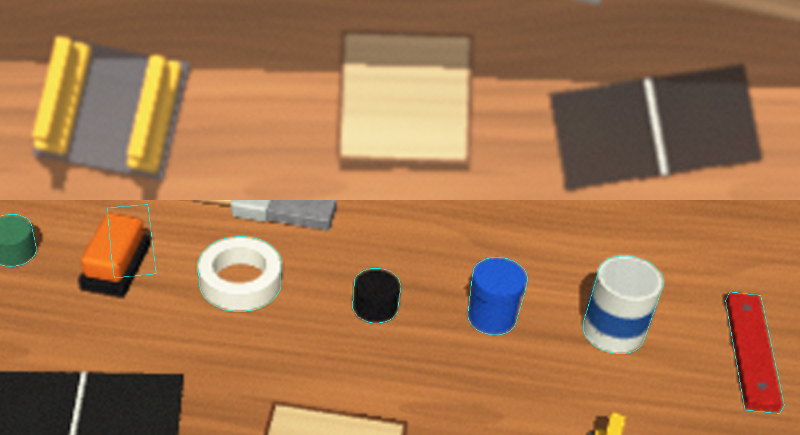

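View pics/b.png

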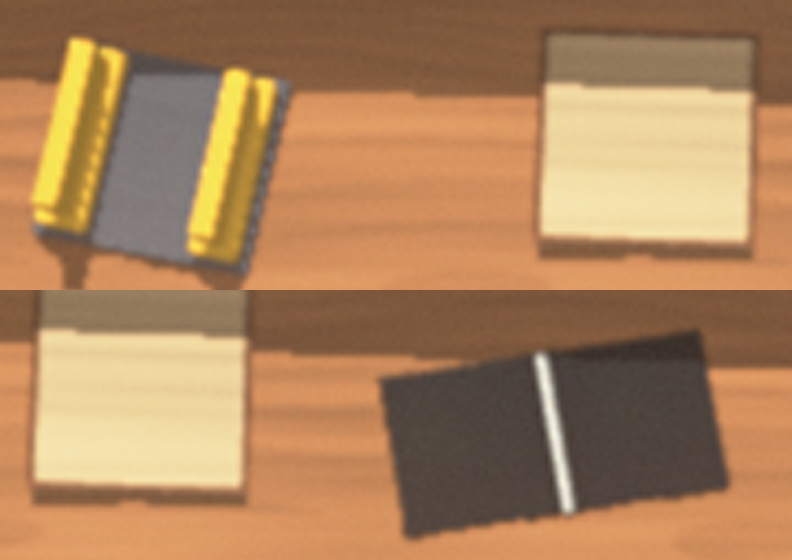

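Run:
```python
from h import *
from scipy.optimize import least_squares
im={n:cv2.imread(f"pics/{n}0.png")[:,:,::-1].copy() for n in P}
o1=lambda L:[((x+726.5)/4.4-.5,(y+748.5)/4.4-.5) for x,y in L]
o2=lambda L:[((x+1232.5)/4.4-.5,(y-290+792.5)/4.4-.5) for x,y in L]
F={}
def ff(name,parts,q0):
    W=[(back("top",uv,z)[:,:2],np.array(l)) for uv,z,l in parts]
    r=lambda q:np.concatenate([(l@np.array([[np.cos(q[2]),np.sin(q[2])],[-np.sin(q[2]),np.cos(q[2])]])+q[:2]-w).ravel() for w,l in W])
    s=least_squares(r,q0); F[name]=s.x; print(name,s.x.round(4),(1000*s.fun).round(1))
ff("board",[(o1([(546,31),(757,37),(750,255),(538,250)]),.008,[(.06,.06),(.06,-.06),(-.06,-.06),(-.06,.06)])],[.6,0,0])
ff("mat",[(o2([(381,380),(698,330),(729,488),(406,538)]),.003,[(.045,.09),(.045,-.09),(-.045,-.09),(-.045,.09)])],[.6,-.2,0])
ff("stand",[(o1([(290,83),(245,274)]),.006,[(.055,-.06),(-.055,-.06)]),(o1([(68,38),(94,40),(55,210),(34,208),(225,68),(250,72),(213,243),(188,240)]),.05,[(.045,.048),(.045,.036),(-.045,.036),(-.045,.048),(.045,-.036),(.045,-.048),(-.045,-.048),(-.045,-.036)])],[.6,.24,0])
h=cv2.cvtColor(im["top"],cv2.COLOR_RGB2HSV); hs=cv2.cvtColor(im["scene"],cv2.COLOR_RGB2HSV)
print("org",h[280,417],h[300,417],"wood",h[289,440],h[330,460],"scene",hs[192,240],hs[205,233],"wood",hs[200,265])
print("green",h[291,462],"black",h[286,304])
L=dict(board=(rect(.12,.12,.008)),mat=rect(.09,.18,.003),stand=rect(.11,.12,.006))
vs={n:cv2.resize(im[n],None,fx=4,fy=4,interpolation=2) for n in P}
D=lambda k,pts,q,z=0:[cv2.polylines(vs[n],[np.int32(sil(n,pts,q,z)*4+1.5)],True,(0,255,255),1) for n in P]
for k in F: D(k,L[k],F[k])
for y in(.042,-.042): D("r",rect(.09,.012,.05)+[0,y,0],F["stand"])
for k,q in dict(paint_can=[.4293,.2364,0],green_tin=[.4242,-.3576,0],black_tin=[.4371,.0093,0],batten=[.4374,.363,.0325],jar=[.4317,.1212,0],tape=[.4278,-.1253,0]).items(): D(k,S[k],q)
o=np.vstack([cv2.resize(vs["top"][680:1300,540:2000],(800,340)),cv2.resize(vs["scene"][940:1340,640:2140],(800,213))])
cv2.imwrite("pics/c.png",o[:,:,::-1])
```

```text
board [ 0.6372 -0.0066 -0.0253] [-1.   2.1 -1.1 -1.8  0.7 -2.7  1.4  2.3]
mat [ 0.614  -0.232   0.1593] [ 0.6  1.8  0.3 -1.  -0.3 -1.1 -0.6  0.3]
stand [ 0.6281  0.2593 -0.185 ] [ 0.8  0.1 -0.9 -1.  -1.6 -1.7 -2.8  0.3  0.4  0.3  1.5  1.1 -1.1 -0.6
 -1.2  0.8  2.1  1.   2.8 -0.3]
org [ 14 175 246] [ 14 176 246] wood [ 13 143 211] [ 13 141 215] scene [ 12 217 241] [ 11 220 229] wood [ 13 166 193]
green [ 63  67 157] black [ 8 65 90]
```

View pics/c.png

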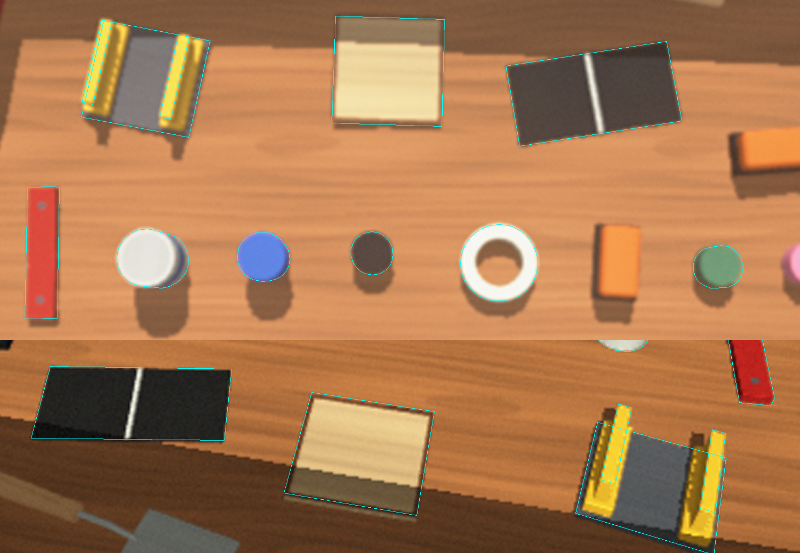

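The overlays agree in both views. Board, mat and stand are outlined within about 3 mm, and the loose items within about 2 mm. Next I'll fit the block and work out the first move.

```bash
sed -i 's/block=(H>4).*v>120),/block=(H>7)\&(H<17)\&(((s>160)\&(v>230))|((s>200)\&(v>120))),/; s/green_tin=(H>60)&(H<95)&(s>80)/green_tin=(H>50)\&(H<95)\&(s>45)/' h.py
cat >> h.py <<'E'
def go(x,y,z,psi=None):
    """print the move to a target TCP position (tool axes, units of full scale); psi = jaw direction mod pi"""
    s=monitor.observe(); R=Ro.from_euler("xyz",s["tool_rot"]).as_matrix()
    p0=np.arctan2(R[1,1],R[0,1]); tgt=np.array([x,y,z])
    d=R.T@(tgt-s["position"])/.03
    print("t",s["clock"].round(2),"pos",s["position"].round(4),"psi",p0.round(3),"tilt",np.arccos(-R[2,0]).round(4),"q7",s["qpos"][6].round(2),"F",s["force"].round(1),"w",s["grip_width"].round(4))
    print("shift total",d.round(2),"tilt fix rotvec",(R.T@np.cross(R[:,0],[0,0,-1])/np.radians(6)).round(3))
    if psi is not None:
        a=(psi-p0+np.pi/2)%np.pi-np.pi/2; c,s_=np.cos(a),np.sin(a)
        R2=np.array([[c,-s_,0],[s_,c,0],[0,0,1]])@R
        print("turn total about tool x",round(-a/np.radians(6),2),"; shift after turn",(R2.T@(tgt-s["position"])/.03).round(2) if 1 else "")
E
python3 - <<'E'
from h import *
im={n:cv2.imread(f"pics/{n}0.png")[:,:,::-1].copy() for n in P}
for k,uv,z,y in(("block",(417.2,289.1),.04,0),("green_tin",(462,291),.03,None)):
    xy=back("top",uv,z)[0,:2]; print(k,xy); print(fit(im,k,xy,y))
go(.4293,.2364,.15,0)
E
```

```text
block [ 0.42803251 -0.2480407 ]
(array([ 0.43001177, -0.25177541, -0.06209456]), np.float64(0.5254978529790587), {'top': (494, 646), 'scene': (506, 638)})
green_tin [ 0.42453777 -0.35284261]
(array([ 0.42542268, -0.35782224,  0.12243977]), np.float64(0.20187557347814097), {'top': (258, 355), 'scene': (340, 378)})Traceback (most recent call last):
  File "<stdin>", line 5, in <module>
  File "h.py", line 56, in go
    print("t",s["clock"].round(2),"pos",s["position"].round(4),"psi",p0.round(3),"tilt",np.arccos(-R[2,0]).round(4),"q7",s["qpos"][6].round(2),"F",s["force"].round(1),"w",s["grip_width"].round(4))
              ^^^^^^^^^^^^^^^^
AttributeError: 'float' object has no attribute 'round'
```

```bash
sed -i 's/s\["clock"\].round(2)/round(s["clock"],2)/; s/s\["grip_width"\].round(4)/round(float(s["grip_width"]),4)/' h.py
python3 - <<'E'
from h import *
go(.4293,.2364,.15,0)
E
```

```text
t 0.1 pos [0.2171 0.5858 0.2448] psi 1.216 tilt 0.001 q7 -0.11 F [ 0.5 -0.3 -0.7] w 0.0855
shift total [ 3.17 -8.46 10.68] tilt fix rotvec [0.    0.001 0.01 ]
turn total about tool x 11.61 ; shift after turn [ 3.15  7.08 11.65]
```

>>> arm_command(
  delta_pos=[
    [0.2, -0.8, 1],
    [0.2, -0.8, 1],
    [0.2, -0.8, 1],
    [0.2, -0.8, 1],
    [0.2, -0.8, 1],
    [0.2, -0.8, 1],
    [0.2, -0.8, 1],
    [0.2, -0.8, 1],
    [0.2, -0.8, 1],
    [0.2, -0.8, 0.9],
  ],
  rotation=[
    [0, 0, 0],
    [0, 0, 0],
    [0, 0, 0],
    [0, 0, 0],
    [0, 0, 0],
    [0, 0, 0],
    [0, 0, 0],
    [0, 0, 0],
    [0, 0, 0],
    [0, 0, 0],
  ],
  gripper=-1,
  grip_force=40,
)

```text
clock: 1.1
position: [0.4151, 0.2488, 0.1806]
tool_rot: [-2.305, 1.567, -2.651]
force: [0.5, 0.3, 0.6]
grip_width: 0.0853
```

>>> arm_command(
  delta_pos=[
    [0, 0, 0],
    [0, 0, 0],
    [0, 0, 0],
    [0, 0, 0],
    [0, 0, 0],
    [0, 0, 0],
    [0, 0, 0],
    [0, 0, 0],
    [0, 0, 0],
    [0, 0, 0],
  ],
  rotation=[
    [0.9, 0, 0],
    [0.9, 0, 0],
    [0.9, 0, 0],
    [0.9, 0, 0],
    [0.9, 0, 0],
    [0.9, 0, 0],
    [0.9, 0, 0],
    [0.9, 0, 0],
    [0.9, 0, 0],
    [0, 0, 0],
  ],
)

```text
clock: 2.1
position: [0.4167, 0.241, 0.1782]
tool_rot: [-1.121, 1.562, -2.359]
force: [0.6, 0.4, 0.6]
grip_width: 0.0851
```

```bash
python3 -c "
from h import *
go(.4293,.2364,.15,.35)"
```

```text
t 2.1 pos [0.4167 0.241  0.1782] psi 0.333 tilt 0.0093 q7 -0.17 F [0.6 0.4 0.6] w 0.0851
shift total [0.94 0.35 0.28] tilt fix rotvec [0.    0.039 0.08 ]
turn total about tool x -0.17 ; shift after turn [0.94 0.35 0.28]
```

>>> arm_command(
  delta_pos=[
    [0.9, 0.35, 0.3],
    [0, 0, 0],
  ],
  rotation=[
    [0, 0.04, 0.08],
    [0, 0, 0],
  ],
)

```text
clock: 2.3
position: [0.4296, 0.2362, 0.1509]
tool_rot: [2.129, 1.57, 0.897]
force: [-0.9, 0.1, -0.9]
grip_width: 0.0854
```

```bash
python3 -c "
from h import *
go(.4293,.2364,.042,.35)"
```

```text
t 2.3 pos [0.4296 0.2362 0.1509] psi 0.339 tilt 0.0011 q7 -0.12 F [-0.9  0.1 -0.9] w 0.0854
shift total [ 3.63 -0.01 -0.01] tilt fix rotvec [ 0.    -0.006 -0.009]
turn total about tool x -0.1 ; shift after turn [ 3.63 -0.01 -0.01]
```

Excellent. Next: descend, close and lift.

>>> arm_command(
  delta_pos=[
    [0.75, 0, 0],
    [0.75, 0, 0],
    [0.75, 0, 0],
    [0.75, 0, 0],
    [0.6, 0, 0],
    [0, 0, 0],
  ],
  rotation=[
    [0, 0, 0],
    [0, 0, 0],
    [0, 0, 0],
    [0, 0, 0],
    [0, 0, 0],
    [0, 0, 0],
  ],
)

```text
clock: 2.9
position: [0.4291, 0.2388, 0.0433]
tool_rot: [2.861, 1.567, 1.644]
force: [-0.1, -0.0, 0.1]
grip_width: 0.0856
```

>>> arm_command(
  delta_pos=[
    [0, 0, 0],
    [0, 0, 0],
    [0, 0, 0],
    [0, 0, 0],
    [0, 0, 0],
    [0, 0, 0],
    [0, 0, 0],
    [0, 0, 0],
  ],
  rotation=[
    [0, 0, 0],
    [0, 0, 0],
    [0, 0, 0],
    [0, 0, 0],
    [0, 0, 0],
    [0, 0, 0],
    [0, 0, 0],
    [0, 0, 0],
  ],
  gripper=1,
  grip_force=50,
)

```text
clock: 3.7
position: [0.4297, 0.24, 0.0476]
tool_rot: [2.497, 1.565, 1.282]
force: [0.3, 0.5, -3.6]
grip_width: 0.057
```

```bash
python3 -c "
from h import *
go(.637,-.0066,.09,.35)"
```

```text
t 3.7 pos [0.4297 0.24   0.0476] psi 0.356 tilt 0.006 q7 -0.05 F [ 0.3  0.5 -3.6] w 0.057
shift total [-1.45  3.62 10.11] tilt fix rotvec [ 0.    -0.045 -0.034]
turn total about tool x 0.06 ; shift after turn [-1.45  3.68 10.09]
```

>>> arm_command(
  delta_pos=[
    [-0.7, 0, 0],
    [-0.8, 0, 0],
    [-0.6, 0, 0],
  ],
  rotation=[
    [0, 0, 0],
    [0, -0.05, -0.03],
    [0, 0, 0],
  ],
)

```text
clock: 4.0
position: [0.4283, 0.2386, 0.1101]
tool_rot: [-1.142, 1.566, -2.357]
force: [0.6, -0.1, -3.8]
grip_width: 0.0569
```

>>> arm_command(
  delta_pos=[
    [0, 0.3, 0.8],
    [0, 0.36, 1],
    [0, 0.36, 1],
    [0, 0.36, 1],
    [0, 0.36, 1],
    [0, 0.36, 1],
    [0, 0.36, 1],
    [0, 0.36, 1],
    [0, 0.36, 1],
    [0, 0.36, 1],
  ],
  rotation=[
    [0, 0, 0],
    [0, 0, 0],
    [0, 0, 0],
    [0, 0, 0],
    [0, 0, 0],
    [0, 0, 0],
    [0, 0, 0],
    [0, 0, 0],
    [0, 0, 0],
    [0, 0, 0],
  ],
)

```text
clock: 5.0
position: [0.636, -0.0035, 0.1114]
tool_rot: [-1.907, 1.566, -3.113]
force: [-0.0, 0.0, -4.0]
grip_width: 0.0569
```

```bash
python3 -c "
from h import *
go(.637,-.0066,.07,.0)"
```

```text
t 5.0 pos [ 0.636  -0.0035  0.1114] psi 0.365 tilt 0.0045 q7 0.42 F [-0.  0. -4.] w 0.0569
shift total [1.38 0.   0.11] tilt fix rotvec [ 0.    -0.014  0.041]
turn total about tool x 3.48 ; shift after turn [1.38 0.04 0.1 ]
```

>>> arm_command(
  delta_pos=[
    [0.6, 0, 0.1],
    [0.6, 0, 0],
    [0.5, 0, 0],
    [0, 0, 0],
  ],
  rotation=[
    [0, -0.01, 0.04],
    [0, 0, 0],
    [0, 0, 0],
    [0, 0, 0],
  ],
)

```text
clock: 5.4
position: [0.6389, -0.0125, 0.0578]
tool_rot: [-0.072, 1.569, -1.284]
force: [-0.9, 0.6, -3.7]
grip_width: 0.0571
```

```bash
python3 -c "
from h import *
go(.637,-.0066,.053,.0)
im={n:optics.grab_frame(n) for n in P}
for n in P: cv2.imwrite(f'pics/d_{n}.png',im[n][:,:,::-1])
print(fit({'scene':im['scene']},'paint_can',(.637,-.0066),None,.01))
cv2.imwrite('pics/d.png',cv2.resize(np.hstack([im['top'][120:280,220:420],im['scene'][180:340,230:430]]),None,fx=2,fy=2)[:,:,::-1])"
```

```text
t 5.4 pos [ 0.6389 -0.0125  0.0578] psi 0.359 tilt 0.002 q7 0.44 F [-0.9  0.6 -3.7] w 0.0571
shift total [ 0.16  0.01 -0.21] tilt fix rotvec [0.    0.019 0.001]
turn total about tool x 3.42 ; shift after turn [ 0.16 -0.06 -0.2 ]
(array([ 0.64063158, -0.02041822,  0.21722028]), np.float64(5.186516411945272e-13), {'scene': (907, 1253)})
```

View pics/d.png

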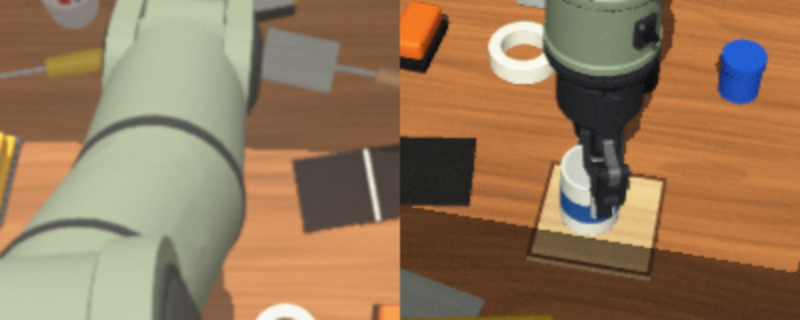

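```bash
python3 -c "
from h import *
go(.636,-.0035,.053,.0)"
```

```text
t 5.5 pos [ 0.6399 -0.0124  0.0598] psi 0.359 tilt 0.0037 q7 0.44 F [ 0.1 -0.1 -3.7] w 0.057
shift total [ 0.23 -0.02 -0.32] tilt fix rotvec [-0.     0.027 -0.022]
turn total about tool x 3.43 ; shift after turn [ 0.23 -0.13 -0.3 ]
```

>>> arm_command(
  delta_pos=[
    [0, 0, -0.3],
    [0.1, 0, 0],
    [0.1, 0, 0],
    [0.07, 0, 0],
  ],
  rotation=[
    [0, 0.02, -0.02],
    [0, 0, 0],
    [0, 0, 0],
    [0, 0, 0],
  ],
)

```text
clock: 5.9
position: [0.6377, -0.0016, 0.054]
tool_rot: [1.281, 1.567, 0.071]
force: [0.4, 0.3, -4.4]
grip_width: 0.057
```

```bash
python3 -c "
from h import *
go(.636,-.0035,.053,.0)"
```

```text
t 5.9 pos [ 0.6377 -0.0016  0.054 ] psi 0.361 tilt 0.0039 q7 0.42 F [ 0.4  0.3 -4.4] w 0.057
shift total [ 0.03 -0.08  0.04] tilt fix rotvec [ 0.     0.011 -0.036]
turn total about tool x 3.44 ; shift after turn [ 0.03 -0.06  0.06]
```

Lower until the force changes.

>>> arm_command(
  delta_pos=[
    [0.06, -0.08, 0.04],
    [0.06, 0, 0],
    [0.06, 0, 0],
  ],
  rotation=[
    [0, 0.01, -0.04],
    [0, 0, 0],
    [0, 0, 0],
  ],
)

```text
clock: 6.2
position: [0.6378, -0.0019, 0.0533]
tool_rot: [1.858, 1.566, 0.649]
force: [-14.0, 1.6, 33.7]
grip_width: 0.057
```

```bash
python3 -c "
from h import *
go(.636,-.0035,.053,.0)"
```

```text
t 6.2 pos [ 0.6378 -0.0019  0.0533] psi 0.361 tilt 0.0044 q7 0.43 F [-14.    1.6  33.7] w 0.057
shift total [ 0.01 -0.07  0.03] tilt fix rotvec [-0.    -0.012 -0.041]
turn total about tool x 3.45 ; shift after turn [ 0.01 -0.06  0.05]
```

>>> arm_command(
  delta_pos=[
    [0, 0, 0],
    [0, 0, 0],
  ],
  rotation=[
    [0, 0, 0],
    [0, 0, 0],
  ],
)

```text
clock: 6.4
position: [0.6379, -0.0022, 0.0542]
tool_rot: [1.8, 1.566, 0.59]
force: [-0.1, -0.5, -4.4]
grip_width: 0.057
```

>>> arm_command(
  delta_pos=[
    [0, 0, 0],
    [0, 0, 0],
    [0, 0, 0],
    [0, 0, 0],
    [0, 0, 0],
  ],
  rotation=[
    [0, 0, 0],
    [0, 0, 0],
    [0, 0, 0],
    [0, 0, 0],
    [0, 0, 0],
  ],
  gripper=-1,
)

```text
clock: 6.9
position: [0.6385, -0.0026, 0.0543]
tool_rot: [1.66, 1.565, 0.45]
force: [0.4, 0.1, 0.0]
grip_width: 0.0857
```

>>> arm_command(
  delta_pos=[
    [-0.5, 0, 0],
    [-1, 0, 0],
    [-1, 0, 0],
    [-0.7, 0, 0],
    [0, 0, 0],
  ],
  rotation=[
    [0, 0, 0],
    [0, 0, 0],
    [0, 0, 0],
    [0, 0, 0],
    [0, 0, 0],
  ],
)

```text
clock: 7.4
position: [0.6379, -0.0032, 0.1574]
tool_rot: [1.623, 1.565, 0.412]
force: [0.5, -0.2, -0.0]
grip_width: 0.0854
```

```bash
python3 -c "
from h import *
go(.425,-.357,.14,0)"
```

```text
t 7.4 pos [ 0.6379 -0.0032  0.1574] psi 0.36 tilt 0.006 q7 0.41 F [ 0.5 -0.2 -0. ] w 0.0854
shift total [  0.51 -10.8    8.53] tilt fix rotvec [-0.    -0.003 -0.057]
turn total about tool x 3.44 ; shift after turn [ 0.53 -7.1  11.79]
```

>>> arm_command(
  delta_pos=[
    [0, -1, 0.8],
    [0, -1, 0.8],
    [0, -1, 0.8],
    [0, -1, 0.8],
    [0, -1, 0.8],
    [0, -1, 0.8],
    [0, -1, 0.8],
    [0, -1, 0.8],
    [0, -1, 0.8],
    [0, -1, 0.8],
  ],
  rotation=[
    [0, 0, -0.06],
    [0, 0, 0],
    [0, 0, 0],
    [0, 0, 0],
    [0, 0, 0],
    [0, 0, 0],
    [0, 0, 0],
    [0, 0, 0],
    [0, 0, 0],
    [0, 0, 0],
  ],
)

```text
clock: 8.4
position: [0.4377, -0.3397, 0.1601]
tool_rot: [1.663, 1.566, 0.463]
force: [1.2, -0.3, 0.4]
grip_width: 0.085
```

>>> arm_command(
  delta_pos=[
    [0, 0, 0],
    [0, 0, 0],
    [0, 0, 0],
    [0, 0, 0],
    [0, 0, 0],
  ],
  rotation=[
    [0.9, 0, 0],
    [0.9, 0, 0],
    [0.9, 0, 0],
    [0.8, 0, 0],
    [0, 0, 0],
  ],
)

```text
clock: 8.9
position: [0.4319, -0.3465, 0.1616]
tool_rot: [1.674, 1.567, 0.082]
force: [-0.7, 0.6, 0.4]
grip_width: 0.0854
```

```bash
python3 -c "
from h import *
go(.425,-.357,.10,0)
im={n:optics.grab_frame(n) for n in P}
for n in P: cv2.imwrite(f'pics/e_{n}.png',im[n][:,:,::-1])
for z in (0,):print(fit(im,'paint_can',(.637,-.0066),None,.008))"
```

```text
t 8.9 pos [ 0.4319 -0.3465  0.1616] psi -0.021 tilt 0.0039 q7 0.76 F [-0.7  0.6  0.4] w 0.0854
shift total [ 2.05 -0.23  0.35] tilt fix rotvec [ 0.    -0.004 -0.037]
turn total about tool x -0.2 ; shift after turn [ 2.05 -0.24  0.35]
(array([ 0.63869973, -0.00455007, -0.02476144]), np.float64(1.1579368498962994), {'top': (754, 652), 'scene': (1234, 1248)})
```

>>> arm_command(
  delta_pos=[
    [0.5, -0.23, 0.35],
    [0.7, 0, 0],
    [0.7, 0, 0],
    [0.6, 0, 0],
    [0, 0, 0],
  ],
  rotation=[
    [0, 0, -0.04],
    [0, 0, 0],
    [0, 0, 0],
    [0, 0, 0],
    [0, 0, 0],
  ],
)

```text
clock: 9.5
position: [0.4229, -0.359, 0.0819]
tool_rot: [-2.236, 1.57, 2.47]
force: [-0.2, -0.3, 0.5]
grip_width: 0.0854
```

```bash
python3 -c "
from h import *
go(.425,-.357,.02,0)"
```

```text
t 9.5 pos [ 0.4229 -0.359   0.0819] psi -0.007 tilt 0.0006 q7 0.84 F [-0.2 -0.3  0.5] w 0.0854
shift total [ 2.06  0.07 -0.07] tilt fix rotvec [ 0.    -0.004  0.005]
turn total about tool x -0.06 ; shift after turn [ 2.06  0.07 -0.07]
```

>>> arm_command(
  delta_pos=[
    [0.5, 0.07, -0.07],
    [0.6, 0, 0],
    [0.5, 0, 0],
    [0.35, 0, 0],
    [0, 0, 0],
  ],
  rotation=[
    [0, 0, 0],
    [0, 0, 0],
    [0, 0, 0],
    [0, 0, 0],
    [0, 0, 0],
  ],
)

```text
clock: 10.0
position: [0.424, -0.3592, 0.0218]
tool_rot: [-0.716, 1.571, -2.291]
force: [0.8, 0.8, 0.6]
grip_width: 0.0849
```

>>> arm_command(
  delta_pos=[
    [0, 0, 0],
    [0, 0, 0],
    [0, 0, 0],
    [0, 0, 0],
    [0, 0, 0],
    [0, 0, 0],
    [0, 0, 0],
    [0, 0, 0],
  ],
  rotation=[
    [0, 0, 0],
    [0, 0, 0],
    [0, 0, 0],
    [0, 0, 0],
    [0, 0, 0],
    [0, 0, 0],
    [0, 0, 0],
    [0, 0, 0],
  ],
  gripper=1,
  grip_force=40,
)

```text
clock: 10.8
position: [0.425, -0.3601, 0.0244]
tool_rot: [0.901, 1.568, -0.673]
force: [-0.4, -1.0, -0.7]
grip_width: 0.0423
```

```bash
python3 -c "
from h import *
go(.6387,-.0046,.14,0)"
```

```text
t 10.8 pos [ 0.425  -0.3601  0.0244] psi -0.003 tilt 0.0033 q7 0.86 F [-0.4 -1.  -0.7] w 0.0423
shift total [ -3.86   7.09 -11.86] tilt fix rotvec [-0.     0.02  -0.025]
turn total about tool x -0.03 ; shift after turn [ -3.86   7.13 -11.84]
```

>>> arm_command(
  delta_pos=[
    [-0.7, 0, 0],
    [-1, 0, 0],
    [-1, 0, 0],
    [-1, 0, 0],
    [-0.5, 0, 0],
  ],
  rotation=[
    [0, 0.02, -0.02],
    [0, 0, 0],
    [0, 0, 0],
    [0, 0, 0],
    [0, 0, 0],
  ],
)

```text
clock: 11.3
position: [0.4234, -0.3591, 0.1523]
tool_rot: [-2.208, 1.565, 2.501]
force: [0.6, -1.1, -0.4]
grip_width: 0.0427
```

>>> arm_command(
  delta_pos=[
    [0, 0.6, -1],
    [0, 0.6, -1],
    [0, 0.6, -1],
    [0, 0.6, -1],
    [0, 0.6, -1],
    [0, 0.6, -1],
    [0, 0.6, -1],
    [0, 0.6, -1],
    [0, 0.6, -1],
    [0, 0.6, -1],
  ],
  rotation=[
    [0, 0, 0],
    [0, 0, 0],
    [0, 0, 0],
    [0, 0, 0],
    [0, 0, 0],
    [0, 0, 0],
    [0, 0, 0],
    [0, 0, 0],
    [0, 0, 0],
    [0, 0, 0],
  ],
)

```text
clock: 12.3
position: [0.6101, -0.0544, 0.1557]
tool_rot: [-0.294, 1.57, -1.878]
force: [-0.4, -0.2, -1.5]
grip_width: 0.0425
```

```bash
python3 -c "
from h import *
go(.6387,-.006,.14,0)"
```

```text
t 12.3 pos [ 0.6101 -0.0544  0.1557] psi -0.013 tilt 0.0012 q7 0.19 F [-0.4 -0.2 -1.5] w 0.0425
shift total [ 0.52  0.93 -1.63] tilt fix rotvec [-0.     0.011  0.003]
turn total about tool x -0.12 ; shift after turn [ 0.52  0.95 -1.61]
```

>>> arm_command(
  delta_pos=[
    [0, 0.4, -0.7],
    [0, 0.4, -0.6],
    [0.3, 0.1, -0.1],
    [0.2, 0, 0],
    [0, 0, 0],
    [0, 0, 0],
  ],
  rotation=[
    [0, 0, 0],
    [0, 0, 0],
    [0, 0, 0],
    [0, 0, 0],
    [0, 0, 0],
    [0, 0, 0],
  ],
)

```text
clock: 12.9
position: [0.639, -0.0062, 0.1385]
tool_rot: [-1.512, 1.569, -3.089]
force: [0.3, -0.4, -0.8]
grip_width: 0.0428
```

```bash
python3 -c "
from h import *
go(.6387,-.006,.104,0)
im={'scene':optics.grab_frame('scene')}
z=monitor.observe()['position'][2]
print(fit(im,'green_tin',(.6387,-.005),None,z-.023),fit(im,'paint_can',(.6387,-.0046),None,.008))
cv2.imwrite('pics/f.png',cv2.resize(im['scene'][120:300,220:440],None,fx=3,fy=3,interpolation=2)[:,:,::-1])"
```

```text
t 12.9 pos [ 0.639  -0.0062  0.1385] psi -0.007 tilt 0.002 q7 0.12 F [ 0.3 -0.4 -0.8] w 0.0428
shift total [ 1.15 -0.01 -0.01] tilt fix rotvec [-0.     0.001  0.019]
turn total about tool x -0.07 ; shift after turn [ 1.15 -0.01 -0.01]
(array([ 0.64112617,  0.00931363, -0.08509936]), np.float64(1.9193514161956028e-11), {'scene': (192, 637)}) (array([ 0.6396347 , -0.00590729,  0.1256457 ]), np.float64(5.463349578400874e-12), {'scene': (1210, 1250)})
```

View pics/f.png

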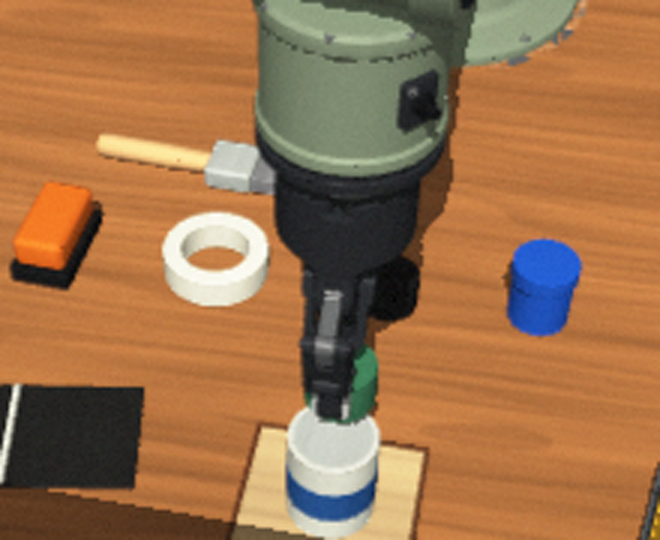

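The tin spans columns 305–376 (centre about 340) and the can is centred at 333, so the tin sits about 4 mm too far to +y. I'll correct that while lowering.

>>> arm_command(
  delta_pos=[
    [0.4, 0, 0.12],
    [0.4, 0, 0],
    [0.2, 0, 0],
    [0, 0, 0],
  ],
  rotation=[
    [0, 0, 0.02],
    [0, 0, 0],
    [0, 0, 0],
    [0, 0, 0],
  ],
)

```text
clock: 13.35
position: [0.6383, -0.0122, 0.1062]
tool_rot: [0.693, 1.57, -0.887]
force: [0.0, -0.6, -0.9]
grip_width: 0.0423
```

```bash
python3 -c "
from h import *
go(.6387,-.0098,.102,0)"
```

```text
t 13.35 pos [ 0.6383 -0.0122  0.1062] psi -0.01 tilt 0.0006 q7 0.14 F [ 0.  -0.6 -0.9] w 0.0423
shift total [ 0.14  0.01 -0.08] tilt fix rotvec [-0.     0.005 -0.004]
turn total about tool x -0.09 ; shift after turn [ 0.14  0.01 -0.08]
```

>>> arm_command(
  delta_pos=[
    [0.07, 0, -0.1],
    [0.06, 0, 0],
  ],
  rotation=[
    [0, 0, 0],
    [0, 0, 0],
  ],
)

```text
clock: 13.55
position: [0.6384, -0.009, 0.102]
tool_rot: [0.583, 1.57, -0.997]
force: [0.8, -0.5, -1.2]
grip_width: 0.0429
```

>>> arm_command(
  delta_pos=[
    [0.05, 0, 0],
  ],
  rotation=[
    [0, 0, 0],
  ],
)

```text
clock: 13.65
position: [0.6386, -0.0091, 0.1013]
tool_rot: [1.116, 1.57, -0.465]
force: [-10.4, -2.3, 33.4]
grip_width: 0.0422
```

>>> arm_command(
  delta_pos=[
    [0.05, 0, 0],
  ],
  rotation=[
    [0, 0, 0],
  ],
)

```text
clock: 13.75
position: [0.6387, -0.0092, 0.1014]
tool_rot: [1.457, 1.569, -0.124]
force: [-12.7, -0.2, 33.8]
grip_width: 0.0426
```

>>> arm_command(
  delta_pos=[
    [0, 0, 0],
    [0, 0, 0],
  ],
  rotation=[
    [0, 0, 0],
    [0, 0, 0],
  ],
)

```text
clock: 13.95
position: [0.6391, -0.009, 0.1025]
tool_rot: [1.623, 1.568, 0.042]
force: [-0.0, -0.1, -1.1]
grip_width: 0.0428
```

>>> arm_command(
  delta_pos=[
    [0, 0, 0],
    [0, 0, 0],
    [0, 0, 0],
    [0, 0, 0],
    [0, 0, 0],
  ],
  rotation=[
    [0, 0, 0],
    [0, 0, 0],
    [0, 0, 0],
    [0, 0, 0],
    [0, 0, 0],
  ],
  gripper=-1,
)

```text
clock: 14.45
position: [0.6394, -0.0088, 0.1024]
tool_rot: [1.615, 1.568, 0.035]
force: [-0.3, -0.1, -0.2]
grip_width: 0.0858
```

>>> arm_command(
  delta_pos=[
    [-0.5, 0, 0],
    [-1, 0, 0],
    [-0.8, 0, 0],
    [0, 0, 0],
  ],
  rotation=[
    [0, 0, 0],
    [0, 0, 0],
    [0, 0, 0],
    [0, 0, 0],
  ],
)

```text
clock: 14.85
position: [0.6391, -0.0092, 0.1763]
tool_rot: [1.49, 1.568, -0.091]
force: [-0.1, -0.9, 0.2]
grip_width: 0.0855
```

```bash
python3 -c "
from h import *
go(.4374,.363,.16,np.pi/2)"
```

```text
t 14.85 pos [ 0.6391 -0.0092  0.1763] psi -0.01 tilt 0.0027 q7 0.11 F [-0.1 -0.9  0.2] w 0.0855
shift total [  0.52  -6.85 -12.34] tilt fix rotvec [ 0.     0.002 -0.026]
turn total about tool x 14.9 ; shift after turn [  0.51 -12.41   6.72]
```

>>> arm_command(
  delta_pos=[
    [0, -0.55, -1],
    [0, -0.55, -1],
    [0, -0.55, -1],
    [0, -0.55, -1],
    [0, -0.55, -1],
    [0, -0.55, -1],
    [0, -0.55, -1],
    [0, -0.55, -1],
    [0, -0.55, -1],
    [0, -0.55, -1],
  ],
  rotation=[
    [0, 0, 0],
    [0, 0, 0],
    [0, 0, 0],
    [0, 0, 0],
    [0, 0, 0],
    [0, 0, 0],
    [0, 0, 0],
    [0, 0, 0],
    [0, 0, 0],
    [0, 0, 0],
  ],
)

```text
clock: 15.85
position: [0.474, 0.2984, 0.181]
tool_rot: [1.586, 1.562, -0.004]
force: [0.7, -0.1, 0.2]
grip_width: 0.0853
```

>>> arm_command(
  delta_pos=[
    [0, -0.5, -1],
    [0, -0.5, -1],
    [0, 0, 0],
    [0, 0, 0],
    [0, 0, 0],
    [0, 0, 0],
    [0, 0, 0],
    [0, 0, 0],
    [0, 0, 0],
    [0, 0, 0],
  ],
  rotation=[
    [0, 0, 0],
    [0, 0, 0],
    [-1, 0, 0],
    [-1, 0, 0],
    [-1, 0, 0],
    [-1, 0, 0],
    [-1, 0, 0],
    [-1, 0, 0],
    [-1, 0, 0],
    [-1, 0, 0],
  ],
)

```text
clock: 16.85
position: [0.4393, 0.3674, 0.1845]
tool_rot: [0.954, 1.561, 0.242]
force: [0.8, -0.1, -0.6]
grip_width: 0.0854
```

>>> arm_command(
  delta_pos=[
    [0, 0, 0],
    [0, 0, 0],
    [0, 0, 0],
    [0, 0, 0],
    [0, 0, 0],
    [0, 0, 0],
    [0, 0, 0],
    [0, 0, 0],
    [0, 0, 0],
  ],
  rotation=[
    [-1, 0, 0],
    [-1, 0, 0],
    [-1, 0, 0],
    [-1, 0, 0],
    [-1, 0, 0],
    [-1, 0, 0],
    [-1, 0, 0],
    [-0.4, 0, 0],
    [0, 0, 0],
  ],
  gripper=-0.3,
)

```text
clock: 17.75
position: [0.4401, 0.366, 0.1883]
tool_rot: [0.06, 1.558, 0.158]
force: [-1.2, -0.4, -0.3]
grip_width: 0.0556
```

```bash
python3 -c "
from h import *
go(.4374,.363,.07,1.603)
im={n:optics.grab_frame(n) for n in P}
for k,q,z in(('paint_can',(.6387,-.0046),.008),('green_tin',(.6387,-.0046),.078)):print(k,fit(im,k,q,None,z))
cv2.imwrite('pics/g_t.png',im['top'][:,:,::-1])
cv2.imwrite('pics/g.png',cv2.resize(im['scene'][180:320,270:560],None,fx=2.7,fy=2.7,interpolation=2)[:,:,::-1])"
```

```text
t 17.75 pos [0.4401 0.366  0.1883] psi 1.668 tilt 0.0131 q7 0.79 F [-1.2 -0.4 -0.3] w 0.0556
shift total [ 3.94 -0.09 -0.15] tilt fix rotvec [ 0.     0.125 -0.008]
turn total about tool x 0.62 ; shift after turn [ 3.94 -0.1  -0.15]
paint_can (array([ 0.64666113, -0.00469236,  0.01040898]), np.float64(12.870499887875235), {'top': (697, 656), 'scene': (863, 1262)})
green_tin (array([ 0.63967264, -0.0057467 ,  0.14686527]), np.float64(0.4375468921633014), {'top': (294, 364), 'scene': (549, 594)})
```

View pics/g.png

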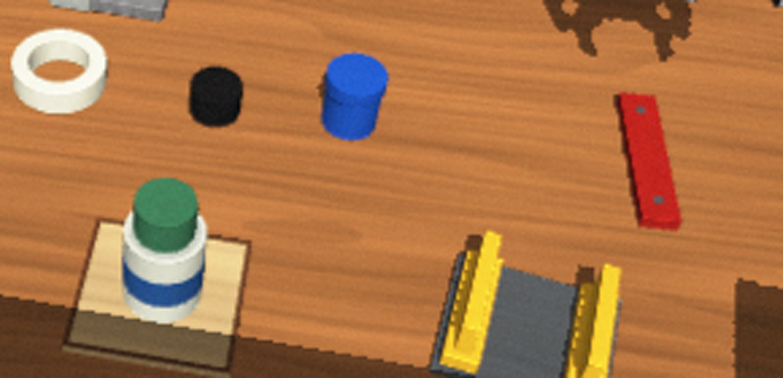

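The tin stands centred on the can (fitted (.640,-.006) against the can at (.639,-.005)), in the middle of the board. Next is the batten.

>>> arm_command(
  delta_pos=[
    [0.2, -0.1, -0.15],
    [0.8, 0, 0],
    [0.8, 0, 0],
    [0.8, 0, 0],
    [0.8, 0, 0],
    [0.5, 0, 0],
    [0, 0, 0],
  ],
  rotation=[
    [0.6, 0.13, 0],
    [0, 0, 0],
    [0, 0, 0],
    [0, 0, 0],
    [0, 0, 0],
    [0, 0, 0],
    [0, 0, 0],
  ],
)

```text
clock: 18.55
position: [0.4366, 0.3633, 0.0689]
tool_rot: [0.723, 1.568, 0.741]
force: [0.2, -0.2, 0.8]
grip_width: 0.0559
```

```bash
python3 -c "
from h import *
go(.4374,.363,.017,1.603)"
```

```text
t 18.55 pos [0.4366 0.3633 0.0689] psi 1.59 tilt 0.0032 q7 0.71 F [ 0.2 -0.2  0.8] w 0.0559
shift total [ 1.73 -0.02  0.02] tilt fix rotvec [ 0.     0.023 -0.02 ]
turn total about tool x -0.13 ; shift after turn [ 1.73 -0.02  0.02]
```

>>> arm_command(
  delta_pos=[
    [0.5, 0, 0],
    [0.5, 0, 0],
    [0.5, 0, 0],
    [0.2, 0, 0],
    [0, 0, 0],
  ],
  rotation=[
    [-0.1, 0.02, -0.02],
    [0, 0, 0],
    [0, 0, 0],
    [0, 0, 0],
    [0, 0, 0],
  ],
)

```text
clock: 19.05
position: [0.4374, 0.364, 0.0154]
tool_rot: [0.401, 1.569, 0.43]
force: [0.4, 0.1, 0.1]
grip_width: 0.0552
```

>>> arm_command(
  delta_pos=[
    [0.02, 0, 0],
    [0.02, 0, 0],
    [0, 0, 0],
    [0, 0, 0],
    [0, 0, 0],
    [0, 0, 0],
  ],
  rotation=[
    [0, 0, 0],
    [0, 0, 0],
    [0, 0, 0],
    [0, 0, 0],
    [0, 0, 0],
    [0, 0, 0],
  ],
  gripper=1,
  grip_force=40,
)

```text
clock: 19.65
position: [0.4383, 0.3646, 0.016]
tool_rot: [0.563, 1.566, 0.59]
force: [0.2, -0.1, -0.4]
grip_width: 0.0289
```

```bash
python3 -c "
from h import *
go(.4374,.363,.017,1.603)"
```

```text
t 19.65 pos [0.4383 0.3646 0.016 ] psi 1.598 tilt 0.0045 q7 0.7 F [ 0.2 -0.1 -0.4] w 0.0289
shift total [-0.03 -0.05 -0.03] tilt fix rotvec [-0.     0.036 -0.023]
turn total about tool x -0.04 ; shift after turn [-0.03 -0.05 -0.03]
```

Gripped, 29 mm wide. Lift, then turn to psi −0.185 (about 17 rows).

>>> arm_command(
  delta_pos=[
    [-0.5, 0, 0],
    [-1, 0, 0],
    [-1, 0, 0],
    [-1, 0, 0],
    [-1, 0, 0],
    [0, 0, 0],
    [0, 0, 0],
    [0, 0, 0],
    [0, 0, 0],
    [0, 0, 0],
  ],
  rotation=[
    [0, 0.04, -0.02],
    [0, 0, 0],
    [0, 0, 0],
    [0, 0, 0],
    [0, 0, 0],
    [1, 0, 0],
    [1, 0, 0],
    [1, 0, 0],
    [1, 0, 0],
    [1, 0, 0],
  ],
)

```text
clock: 20.65
position: [0.4384, 0.3643, 0.1578]
tool_rot: [2.071, 1.569, 1.557]
force: [0.2, -0.5, 0.1]
grip_width: 0.029
```

>>> arm_command(
  delta_pos=[
    [0, 0, 0],
    [0, 0, 0],
    [0, 0, 0],
    [0, 0, 0],
    [0, 0, 0],
    [0, 0, 0],
    [0, 0, 0],
    [0, 0, 0],
    [0, 0, 0],
    [0, 0, 0],
  ],
  rotation=[
    [1, 0, 0],
    [1, 0, 0],
    [1, 0, 0],
    [1, 0, 0],
    [1, 0, 0],
    [1, 0, 0],
    [1, 0, 0],
    [1, 0, 0],
    [1, 0, 0],
    [1, 0, 0],
  ],
)

```text
clock: 21.65
position: [0.4378, 0.3644, 0.1586]
tool_rot: [3.111, 1.568, 1.505]
force: [0.5, -0.5, -0.4]
grip_width: 0.0287
```

```bash
python3 -c "
from h import *
go(.6281,.2593,.12,-.185)"
```

```text
t 21.65 pos [0.4378 0.3644 0.1586] psi -0.035 tilt 0.0032 q7 -0.59 F [ 0.5 -0.5 -0.4] w 0.0287
shift total [1.28 6.46 3.28] tilt fix rotvec [ 0.    -0.031 -0.001]
turn total about tool x 1.43 ; shift after turn [1.28 6.88 2.28]
```

>>> arm_command(
  delta_pos=[
    [0, 0, 0],
    [0, 0, 0],
    [0, 1, 0.33],
    [0, 1, 0.33],
    [0, 1, 0.33],
    [0, 1, 0.33],
    [0, 1, 0.33],
    [0, 1, 0.33],
    [0, 0.8, 0.3],
    [0, 0, 0],
  ],
  rotation=[
    [0.7, -0.03, 0],
    [0.7, 0, 0],
    [0, 0, 0],
    [0, 0, 0],
    [0, 0, 0],
    [0, 0, 0],
    [0, 0, 0],
    [0, 0, 0],
    [0, 0, 0],
    [0, 0, 0],
  ],
)

```text
clock: 22.65
position: [0.6304, 0.2563, 0.1581]
tool_rot: [-1.879, 1.569, 2.646]
force: [-0.9, -1.0, -0.2]
grip_width: 0.0287
```

```bash
python3 -c "
from h import *
go(.6281,.2593,.075,-.185)"
```

```text
t 22.65 pos [0.6304 0.2563 0.1581] psi -0.187 tilt 0.0014 q7 -0.42 F [-0.9 -1.  -0.2] w 0.0287
shift total [ 2.77 -0.09 -0.08] tilt fix rotvec [-0.    -0.004  0.012]
turn total about tool x -0.02 ; shift after turn [ 2.77 -0.09 -0.08]
```

>>> arm_command(
  delta_pos=[
    [0.5, -0.1, -0.1],
    [0.8, 0, 0],
    [0.8, 0, 0],
    [0.5, 0, 0],
    [0, 0, 0],
  ],
  rotation=[
    [0, 0, 0],
    [0, 0, 0],
    [0, 0, 0],
    [0, 0, 0],
    [0, 0, 0],
  ],
)

```text
clock: 23.15
position: [0.6245, 0.2627, 0.0743]
tool_rot: [-1.856, 1.567, 2.671]
force: [-0.9, 0.5, 0.2]
grip_width: 0.0286
```

```bash
python3 -c "
from h import *
go(.6281,.2593,.066,-.185)
im=optics.grab_frame('scene')
w=cv2.resize(im[180:360,390:560],None,fx=3.5,fy=3.5,interpolation=2)
S2=rect(.14,.03,0)
z=.062
p=sil('scene',np.vstack([S2,rect(.14,.03,.012)]),[.6281,.2593,-.185+np.pi/2],.055)
cv2.polylines(w,[np.int32((p-[390,180])*3.5)],True,(0,255,255),1)
cv2.imwrite('pics/i.png',w[:,:,::-1])"
```

```text
t 23.15 pos [0.6245 0.2627 0.0743] psi -0.185 tilt 0.0041 q7 -0.4 F [-0.9  0.5  0.2] w 0.0286
shift total [0.28 0.14 0.09] tilt fix rotvec [ 0.    -0.011  0.037]
turn total about tool x -0.0 ; shift after turn [0.28 0.14 0.09]
```

View pics/i.png

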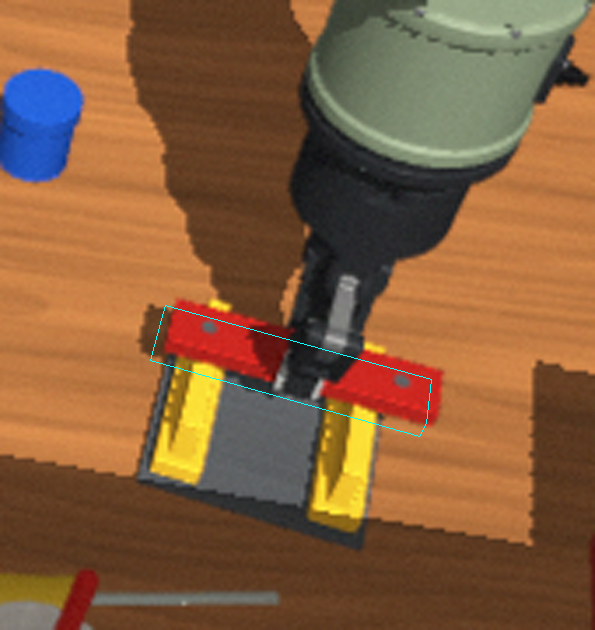

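The batten is square to the ridges, about 5 mm off the outlined target, which matches the TCP reading. I'll correct and lower.

>>> arm_command(
  delta_pos=[
    [0.1, 0.14, 0.09],
    [0.07, 0, 0],
    [0.05, 0, 0],
  ],
  rotation=[
    [0, -0.01, 0.04],
    [0, 0, 0],
    [0, 0, 0],
  ],
)

```text
clock: 23.5
position: [0.6298, 0.2601, 0.0708]
tool_rot: [2.134, 1.566, 0.379]
force: [-0.2, 1.0, -0.0]
grip_width: 0.0286
```

>>> arm_command(
  delta_pos=[
    [0.06, 0, 0],
  ],
  rotation=[
    [0, 0, 0],
  ],
)

```text
clock: 23.6
position: [0.6301, 0.2602, 0.0695]
tool_rot: [2.144, 1.565, 0.388]
force: [0.2, -0.6, -0.2]
grip_width: 0.0291
```

```bash
python3 -c "
from h import *
go(.6281,.2593,.066,-.185)"
```

```text
t 23.6 pos [0.6301 0.2602 0.0695] psi -0.185 tilt 0.0058 q7 -0.39 F [ 0.2 -0.6 -0.2] w 0.0291
shift total [ 0.12 -0.06  0.04] tilt fix rotvec [-0.    -0.03  -0.046]
turn total about tool x 0.0 ; shift after turn [ 0.12 -0.06  0.04]
```

>>> arm_command(
  delta_pos=[
    [0.07, -0.06, 0.02],
  ],
  rotation=[
    [0, -0.03, -0.05],
  ],
)

```text
clock: 23.7
position: [0.6285, 0.2599, 0.0677]
tool_rot: [3.017, 1.57, 1.262]
force: [-0.6, -0.5, 0.1]
grip_width: 0.0285
```

>>> arm_command(
  delta_pos=[
    [0.06, 0, 0],
  ],
  rotation=[
    [0, 0, 0],
  ],
)

```text
clock: 23.8
position: [0.6284, 0.26, 0.0659]
tool_rot: [-2.641, 1.57, 1.886]
force: [-0.1, -0.4, -1.0]
grip_width: 0.0286
```

>>> arm_command(
  delta_pos=[
    [0.05, 0, 0],
  ],
  rotation=[
    [0, 0, 0],
  ],
)

```text
clock: 23.9
position: [0.6285, 0.2601, 0.0646]
tool_rot: [-3.115, 1.57, 1.413]
force: [-9.9, -3.5, 31.3]
grip_width: 0.029
```

Contact at 0.0646. Release.

>>> arm_command(
  delta_pos=[
    [0, 0, 0],
    [0, 0, 0],
  ],
  rotation=[
    [0, 0, 0],
    [0, 0, 0],
  ],
)

```text
clock: 24.1
position: [0.6285, 0.2601, 0.0648]
tool_rot: [3.11, 1.57, 1.354]
force: [0.1, 0.1, 0.1]
grip_width: 0.0285
```

>>> arm_command(
  delta_pos=[
    [0, 0, 0],
    [0, 0, 0],
    [0, 0, 0],
    [0, 0, 0],
  ],
  rotation=[
    [0, 0, 0],
    [0, 0, 0],
    [0, 0, 0],
    [0, 0, 0],
  ],
  gripper=-0.3,
)

```text
clock: 24.5
position: [0.6285, 0.2601, 0.0645]
tool_rot: [3.041, 1.57, 1.286]
force: [-0.4, -1.1, 0.9]
grip_width: 0.0559
```

>>> arm_command(
  delta_pos=[
    [-0.4, 0, 0],
    [-1, 0, 0],
    [-1, 0, 0],
    [-0.8, 0, 0],
    [0, 0, 0],
  ],
  rotation=[
    [0, 0, 0],
    [0, 0, 0],
    [0, 0, 0],
    [0, 0, 0],
    [0, 0, 0],
  ],
)

```text
clock: 25.0
position: [0.6286, 0.2596, 0.1668]
tool_rot: [2.784, 1.571, 1.028]
force: [0.3, 0.3, 0.2]
grip_width: 0.0554
```

```bash
python3 -c "
from h import *
go(.429,-.250,.15,np.pi/2-.06)"
```

```text
t 25.0 pos [0.6286 0.2596 0.1668] psi -0.185 tilt 0.0002 q7 -0.43 F [0.3 0.3 0.2] w 0.0554
shift total [ 0.56 -3.41 17.92] tilt fix rotvec [-0.    -0.002 -0.001]
turn total about tool x 13.8 ; shift after turn [ 0.56 17.35  5.62]
```

>>> arm_command(
  delta_pos=[
    [0, -0.19, 1],
    [0, -0.19, 1],
    [0, -0.19, 1],
    [0, -0.19, 1],
    [0, -0.19, 1],
    [0, -0.19, 1],
    [0, -0.19, 1],
    [0, -0.19, 1],
    [0, -0.19, 1],
    [0, -0.19, 1],
  ],
  rotation=[
    [0, 0, 0],
    [0, 0, 0],
    [0, 0, 0],
    [0, 0, 0],
    [0, 0, 0],
    [0, 0, 0],
    [0, 0, 0],
    [0, 0, 0],
    [0, 0, 0],
    [0, 0, 0],
  ],
)

```text
clock: 26.0
position: [0.5134, -0.0307, 0.1689]
tool_rot: [2.496, 1.566, 0.746]
force: [-0.1, -0.4, -0.5]
grip_width: 0.0554
```

>>> arm_command(
  delta_pos=[
    [0, -0.19, 1],
    [0, -0.19, 1],
    [0, -0.19, 1],
    [0, -0.19, 1],
    [0, -0.19, 1],
    [0, -0.19, 1],
    [0, -0.19, 1],
    [0, -0.19, 1],
    [0, 0, 0],
    [0, 0, 0],
  ],
  rotation=[
    [0, 0, 0],
    [0, 0, 0],
    [0, 0, 0],
    [0, 0, 0],
    [0, 0, 0],
    [0, 0, 0],
    [0, 0, 0],
    [0, 0, 0],
    [1, 0, 0],
    [1, 0, 0],
  ],
)

```text
clock: 27.0
position: [0.4182, -0.2724, 0.1705]
tool_rot: [2.337, 1.563, 0.367]
force: [-0.4, 0.4, 0.1]
grip_width: 0.0558
```

>>> arm_command(
  delta_pos=[
    [0, 0, 0],
    [0, 0, 0],
    [0, 0, 0],
    [0, 0, 0],
    [0, 0, 0],
    [0, 0, 0],
    [0, 0, 0],
    [0, 0, 0],
    [0, 0, 0],
    [0, 0, 0],
  ],
  rotation=[
    [1, 0, 0],
    [1, 0, 0],
    [1, 0, 0],
    [1, 0, 0],
    [1, 0, 0],
    [1, 0, 0],
    [1, 0, 0],
    [1, 0, 0],
    [1, 0, 0],
    [1, 0, 0],
  ],
  gripper=-0.8,
)

```text
clock: 28.0
position: [0.4172, -0.2729, 0.1729]
tool_rot: [-2.858, 1.56, 0.36]
force: [0.4, 1.1, 0.6]
grip_width: 0.0768
```

```bash
python3 -c "
from h import *
go(.429,-.250,.10,np.pi/2-.06)
im=optics.grab_frame('scene')
w=cv2.resize(im[150:370,200:540],None,fx=2.3,fy=2.3,interpolation=2)
for z,k in((0,'block'),):
  q=[.429,-.25,-.06]
  for pts in(rect(.08,.046,0),rect(.074,.04,.04)): cv2.polylines(w,[np.int32((sil('scene',pts,q)-[200,150])*2.3)],True,(0,255,255),1)
p=sil('scene',rect(.14,.03,.062),[.6281,.2593,-.185+np.pi/2])
cv2.polylines(w,[np.int32((p-[200,150])*2.3)],True,(0,255,255),1)
cv2.imwrite('pics/j.png',w[:,:,::-1])"
```

```text
t 28.0 pos [ 0.4172 -0.2729  0.1729] psi -1.494 tilt 0.0109 q7 -0.49 F [0.4 1.1 0.6] w 0.0768
shift total [ 2.44 -0.72 -0.42] tilt fix rotvec [ 0.    -0.1    0.029]
turn total about tool x 1.31 ; shift after turn [ 2.44 -0.78 -0.32]
```

View pics/j.png

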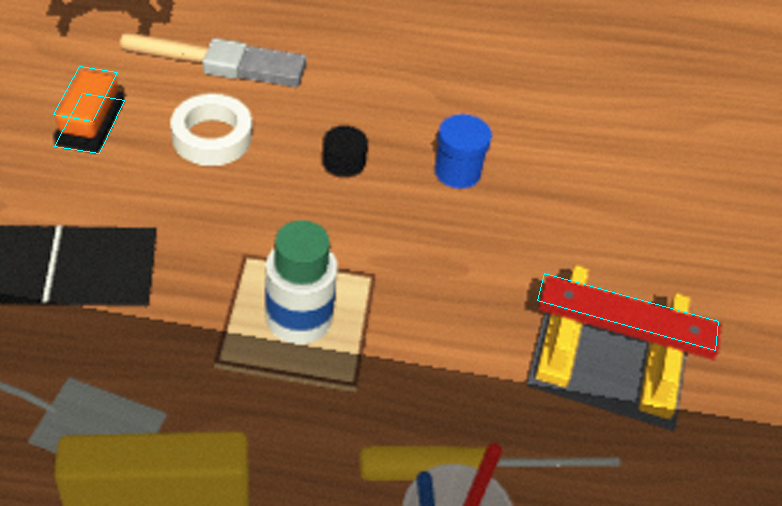

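The batten matches its outline, and the block's outline fits to within a few mm. Next, grasp the block.

>>> arm_command(
  delta_pos=[
    [0, -0.74, -0.36],
    [0, 0, 0],
    [0.7, 0, 0],
    [0.7, 0, 0],
    [0.7, 0, 0],
    [0.4, 0, 0],
    [0, 0, 0],
  ],
  rotation=[
    [0.7, -0.1, 0.03],
    [0.6, 0, 0],
    [0, 0, 0],
    [0, 0, 0],
    [0, 0, 0],
    [0, 0, 0],
    [0, 0, 0],
  ],
)

```text
clock: 28.75
position: [0.4277, -0.2485, 0.0968]
tool_rot: [-2.685, 1.569, 0.399]
force: [-0.7, -0.1, -0.5]
grip_width: 0.0766
```

```bash
python3 -c "
from h import *
go(.429,-.250,.033,np.pi/2-.06)
im=cv2.imread('pics/scene0.png')
w=cv2.resize(im[250:340,420:510],None,fx=6,fy=6,interpolation=2)
for pts in(rect(.11,.12,.006),rect(.09,.012,.05)+[0,.042,0],rect(.09,.012,.05)-[0,.042,0]): cv2.polylines(w,[np.int32((sil('scene',pts,[.6281,.2593,-.185])-[420,250])*6+2.5)],True,(255,0,0),1)
cv2.imwrite('pics/k.png',w)"
```

```text
t 28.75 pos [ 0.4277 -0.2485  0.0968] psi -1.628 tilt 0.0021 q7 -0.55 F [-0.7 -0.1 -0.5] w 0.0766
shift total [ 2.13  0.05 -0.04] tilt fix rotvec [ 0.    -0.018  0.009]
turn total about tool x 0.02 ; shift after turn [ 2.13  0.05 -0.04]
```

View pics/k.png

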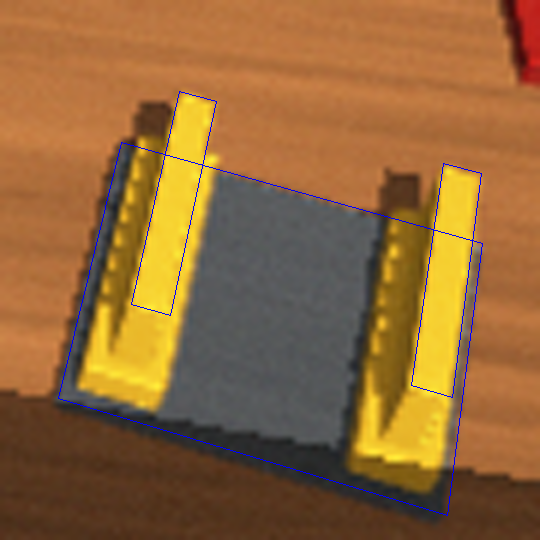

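The ridge outlines fit to about a pixel. Descend on the block.

>>> arm_command(
  delta_pos=[
    [0.5, 0.05, -0.04],
    [0.6, 0, 0],
    [0.6, 0, 0],
    [0.35, 0, 0],
    [0, 0, 0],
  ],
  rotation=[
    [0, -0.02, 0],
    [0, 0, 0],
    [0, 0, 0],
    [0, 0, 0],
    [0, 0, 0],
  ],
)

```text
clock: 29.25
position: [0.4309, -0.2514, 0.0371]
tool_rot: [-3.124, 1.566, -0.036]
force: [-1.2, -0.1, 0.2]
grip_width: 0.0767
```

>>> arm_command(
  delta_pos=[
    [0, 0, 0],
    [0, 0, 0],
    [0, 0, 0],
    [0, 0, 0],
    [0, 0, 0],
    [0, 0, 0],
    [0, 0, 0],
  ],
  rotation=[
    [0, 0, 0],
    [0, 0, 0],
    [0, 0, 0],
    [0, 0, 0],
    [0, 0, 0],
    [0, 0, 0],
    [0, 0, 0],
  ],
  gripper=1,
  grip_force=40,
)

```text
clock: 29.95
position: [0.4324, -0.2519, 0.0405]
tool_rot: [3.036, 1.563, -0.158]
force: [0.4, 1.0, -0.9]
grip_width: 0.0387
```

```bash
python3 -c "
from h import *
go(.429,-.250,.10,-1.412)"
```

```text
t 29.95 pos [ 0.4324 -0.2519  0.0405] psi -1.623 tilt 0.0082 q7 -0.46 F [ 0.4  1.  -0.9] w 0.0387
shift total [-1.98 -0.05  0.1 ] tilt fix rotvec [-0.    -0.078 -0.008]
turn total about tool x -2.02 ; shift after turn [-1.98 -0.08  0.09]
```

>>> arm_command(
  delta_pos=[
    [-0.7, 0, 0],
    [-1, 0, 0],
    [-1, 0, 0],
    [0, 0, 0],
    [0, 0, 0],
    [0, 0, 0],
  ],
  rotation=[
    [0, -0.08, 0],
    [0, 0, 0],
    [0, 0, 0],
    [-1, 0, 0],
    [-1, 0, 0],
    [0, 0, 0],
  ],
)

```text
clock: 30.55
position: [0.4317, -0.2517, 0.1245]
tool_rot: [0.177, 1.568, -2.801]
force: [0.6, -0.2, -0.7]
grip_width: 0.0387
```

```bash
python3 -c "
from h import *
go(.609,-.1873,.06,-1.412)"
```

```text
t 30.55 pos [ 0.4317 -0.2517  0.1245] psi -1.408 tilt 0.0023 q7 -0.42 F [ 0.6 -0.2 -0.7] w 0.0387
shift total [ 2.14 -1.16 -6.19] tilt fix rotvec [-0.     0.022 -0.004]
turn total about tool x 0.04 ; shift after turn [ 2.14 -1.19 -6.18]
```

>>> arm_command(
  delta_pos=[
    [0, -0.17, -0.9],
    [0, -0.17, -0.9],
    [0, -0.17, -0.9],
    [0, -0.17, -0.9],
    [0, -0.17, -0.9],
    [0, -0.17, -0.9],
    [0, -0.15, -0.8],
    [0.4, 0, 0],
    [0.6, 0, 0],
    [0, 0, 0],
  ],
  rotation=[
    [0, 0.02, 0],
    [0, 0, 0],
    [0, 0, 0],
    [0, 0, 0],
    [0, 0, 0],
    [0, 0, 0],
    [0, 0, 0],
    [0, 0, 0],
    [0, 0, 0],
    [0, 0, 0],
  ],
)

```text
clock: 31.55
position: [0.6143, -0.1856, 0.0892]
tool_rot: [-0.526, 1.566, 2.746]
force: [-1.0, -1.0, -1.6]
grip_width: 0.0392
```

```bash
python3 -c "
from h import *
go(.609,-.1873,.05,-1.412)"
```

```text
t 31.55 pos [ 0.6143 -0.1856  0.0892] psi -1.441 tilt 0.0052 q7 -0.7 F [-1.  -1.  -1.6] w 0.0392
shift total [1.31 0.04 0.18] tilt fix rotvec [-0.     0.043  0.025]
turn total about tool x -0.28 ; shift after turn [1.31 0.03 0.18]
```

>>> arm_command(
  delta_pos=[
    [0.4, 0.04, 0.18],
    [0.5, 0, 0],
    [0.3, 0, 0],
    [0, 0, 0],
  ],
  rotation=[
    [-0.28, 0.04, 0.02],
    [0, 0, 0],
    [0, 0, 0],
    [0, 0, 0],
  ],
)

```text
clock: 31.95
position: [0.6067, -0.1889, 0.0506]
tool_rot: [-0.436, 1.568, 2.858]
force: [-0.5, 0.6, -0.3]
grip_width: 0.039
```

```bash
python3 -c "
from h import *
go(.609,-.1873,.042,-1.412)"
```

```text
t 31.95 pos [ 0.6067 -0.1889  0.0506] psi -1.418 tilt 0.0027 q7 -0.65 F [-0.5  0.6 -0.3] w 0.039
shift total [ 0.29 -0.04 -0.08] tilt fix rotvec [-0.     0.023  0.011]
turn total about tool x -0.06 ; shift after turn [ 0.29 -0.04 -0.08]
```

>>> arm_command(
  delta_pos=[
    [0.1, -0.04, -0.08],
    [0.08, 0, 0],
  ],
  rotation=[
    [0, 0.02, 0.01],
    [0, 0, 0],
  ],
)

```text
clock: 32.15
position: [0.6095, -0.1876, 0.0455]
tool_rot: [2.559, 1.57, -0.431]
force: [0.3, -0.3, -1.1]
grip_width: 0.039
```

>>> arm_command(
  delta_pos=[
    [0.06, 0, 0],
  ],
  rotation=[
    [0, 0, 0],
  ],
)

```text
clock: 32.25
position: [0.6098, -0.1875, 0.0438]
tool_rot: [2.648, 1.57, -0.343]
force: [-0.1, 0.5, -0.6]
grip_width: 0.0393
```

>>> arm_command(
  delta_pos=[
    [0.06, 0, 0],
  ],
  rotation=[
    [0, 0, 0],
  ],
)

```text
clock: 32.35
position: [0.6099, -0.1875, 0.0422]
tool_rot: [2.648, 1.569, -0.342]
force: [-9.4, 2.5, 36.8]
grip_width: 0.0389
```

>>> arm_command(
  delta_pos=[
    [0.04, 0, 0],
  ],
  rotation=[
    [0, 0, 0],
  ],
)

```text
clock: 32.45
position: [0.6099, -0.1875, 0.0422]
tool_rot: [-3.128, 1.569, 0.165]
force: [-12.9, 6.0, 38.4]
grip_width: 0.0388
```

>>> arm_command(
  delta_pos=[
    [0, 0, 0],
    [0, 0, 0],
  ],
  rotation=[
    [0, 0, 0],
    [0, 0, 0],
  ],
)

```text
clock: 32.65
position: [0.6103, -0.1876, 0.0431]
tool_rot: [3.136, 1.568, 0.145]
force: [-0.5, -0.1, -0.4]
grip_width: 0.0389
```

>>> arm_command(
  delta_pos=[
    [0, 0, 0],
    [0, 0, 0],
    [0, 0, 0],
    [0, 0, 0],
  ],
  rotation=[
    [0, 0, 0],
    [0, 0, 0],
    [0, 0, 0],
    [0, 0, 0],
  ],
  gripper=-0.5,
)

```text
clock: 33.05
position: [0.6105, -0.1876, 0.0431]
tool_rot: [3.032, 1.568, 0.041]
force: [0.2, 0.3, 0.7]
grip_width: 0.0641
```

>>> arm_command(
  delta_pos=[
    [-0.4, 0, 0],
    [-1, 0, 0],
    [-1, 0, 0],
    [-1, 0, 0],
    [-0.8, 0, 0],
    [0, 0, 0],
  ],
  rotation=[
    [0, 0, 0],
    [0, 0, 0],
    [0, 0, 0],
    [0, 0, 0],
    [0, 0, 0],
    [0, 0, 0],
  ],
)

```text
clock: 33.65
position: [0.6094, -0.1884, 0.1773]
tool_rot: [2.822, 1.568, -0.17]
force: [0.2, -0.8, 0.2]
grip_width: 0.0638
```

```bash
python3 -c "
from h import *
go(.4317,.1212,.15,0.1)"
```

```text
t 33.65 pos [ 0.6094 -0.1884  0.1773] psi -1.421 tilt 0.0026 q7 -0.74 F [ 0.2 -0.8  0.2] w 0.0638
shift total [  0.89 -11.09   4.32] tilt fix rotvec [ 0.    -0.024 -0.008]
turn total about tool x -14.53 ; shift after turn [  0.93  -4.87 -10.86]
```

>>> arm_command(
  delta_pos=[
    [0, -1, 0.38],
    [0, -1, 0.38],
    [0, -1, 0.38],
    [0, -1, 0.38],
    [0, -1, 0.38],
    [0, -1, 0.38],
    [0, -1, 0.38],
    [0, -1, 0.38],
    [0, -1, 0.38],
    [0, -1, 0.38],
  ],
  rotation=[
    [0, 0, 0],
    [0, 0, 0],
    [0, 0, 0],
    [0, 0, 0],
    [0, 0, 0],
    [0, 0, 0],
    [0, 0, 0],
    [0, 0, 0],
    [0, 0, 0],
    [0, 0, 0],
  ],
  gripper=-0.8,
)

```text
clock: 34.65
position: [0.4458, 0.0969, 0.1786]
tool_rot: [2.82, 1.566, -0.179]
force: [1.2, -0.3, -0.1]
grip_width: 0.0771
```

>>> arm_command(
  delta_pos=[
    [0, -0.5, 0.3],
    [0, 0, 0],
    [0, 0, 0],
    [0, 0, 0],
    [0, 0, 0],
    [0, 0, 0],
    [0, 0, 0],
    [0, 0, 0],
    [0, 0, 0],
    [0, 0, 0],
  ],
  rotation=[
    [0, 0, 0],
    [-1, 0, 0],
    [-1, 0, 0],
    [-1, 0, 0],
    [-1, 0, 0],
    [-1, 0, 0],
    [-1, 0, 0],
    [-1, 0, 0],
    [-1, 0, 0],
    [-1, 0, 0],
  ],
)

```text
clock: 35.65
position: [0.4301, 0.1153, 0.1795]
tool_rot: [2.366, 1.568, 0.352]
force: [0.2, -0.6, 0.2]
grip_width: 0.0766
```

>>> arm_command(
  delta_pos=[
    [0, 0, 0],
    [0, 0, 0],
    [0, 0, 0],
    [0, 0, 0],
    [0, 0, 0],
    [0, 0, 0],
    [0, 0, 0],
  ],
  rotation=[
    [-1, 0, 0],
    [-1, 0, 0],
    [-1, 0, 0],
    [-1, 0, 0],
    [-1, 0, 0],
    [-0.5, 0, 0],
    [0, 0, 0],
  ],
)

```text
clock: 36.35
position: [0.4293, 0.114, 0.1807]
tool_rot: [1.87, 1.567, 0.458]
force: [0.3, -0.5, 0.9]
grip_width: 0.0772
```

```bash
python3 -c "
from h import *
go(.4317,.1212,.15,0.1)
im={n:optics.grab_frame(n) for n in P}
print(fit({'scene':im['scene']},'block',(.6069,-.1876),.16,.003))
cv2.imwrite('pics/l_top.png',im['top'][:,:,::-1])
w=cv2.resize(im['scene'][170:300,160:480],None,fx=2.4,fy=2.4,interpolation=2)
for pts in(rect(.08,.046,.003),rect(.074,.04,.043)): cv2.polylines(w,[np.int32((sil('scene',pts,[.6069,-.1876,.159])-[160,170])*2.4)],True,(0,255,255),1)
for z in(0,.055): cv2.polylines(w,[np.int32((sil('scene',disc(.025,z),[.4317,.1212,0])-[160,170])*2.4)],True,(0,255,255),1)
cv2.imwrite('pics/l.png',w[:,:,::-1])"
```

```text
t 36.35 pos [0.4293 0.114  0.1807] psi 0.158 tilt 0.0033 q7 -0.0 F [ 0.3 -0.5  0.9] w 0.0772
shift total [ 1.02  0.11 -0.22] tilt fix rotvec [-0.    -0.009 -0.03 ]
turn total about tool x 0.56 ; shift after turn [ 1.02  0.1  -0.23]
(array([ 0.60733963, -0.18776106,  0.11327878]), np.float64(1.850559930598913e-08), {'scene': (668, 803)})
```

View pics/l.png

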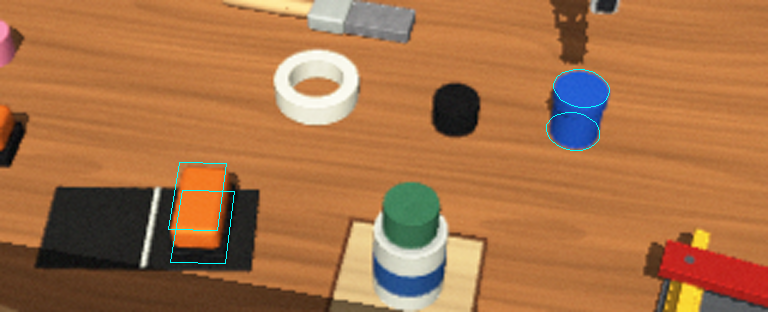

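The block sits in the mat's left half (right-hand part in this mirrored view), within about 3 mm of target. The jar's outline fits. Next, the jar.

>>> arm_command(
  delta_pos=[
    [0.3, 0.11, -0.22],
    [0.8, 0, 0],
    [0.7, 0, 0],
    [0.6, 0, 0],
    [0, 0, 0],
  ],
  rotation=[
    [0, -0.01, -0.03],
    [0, 0, 0],
    [0, 0, 0],
    [0, 0, 0],
    [0, 0, 0],
  ],
)

```text
clock: 36.95
position: [0.4323, 0.1239, 0.1045]
tool_rot: [1.45, 1.57, 0.029]
force: [-0.1, 0.7, 0.4]
grip_width: 0.0767
```

```bash
python3 -c "
from h import *
go(.4317,.1212,.041,0.158)"
```

```text
t 36.95 pos [0.4323 0.1239 0.1045] psi 0.15 tilt 0.0006 q7 0.06 F [-0.1  0.7  0.4] w 0.0767
shift total [ 2.12 -0.03  0.09] tilt fix rotvec [ 0.     0.001 -0.005]
turn total about tool x -0.07 ; shift after turn [ 2.12 -0.04  0.09]
```

>>> arm_command(
  delta_pos=[
    [0.5, -0.03, 0.09],
    [0.6, 0, 0],
    [0.6, 0, 0],
    [0.35, 0, 0],
    [0, 0, 0],
  ],
  rotation=[
    [0, 0, 0],
    [0, 0, 0],
    [0, 0, 0],
    [0, 0, 0],
    [0, 0, 0],
  ],
)

```text
clock: 37.45
position: [0.4332, 0.1228, 0.042]
tool_rot: [1.427, 1.569, 0.003]
force: [-0.2, 0.2, 0.3]
grip_width: 0.0769
```

>>> arm_command(
  delta_pos=[
    [0, 0, 0],
    [0, 0, 0],
    [0, 0, 0],
    [0, 0, 0],
    [0, 0, 0],
    [0, 0, 0],
    [0, 0, 0],
  ],
  rotation=[
    [0, 0, 0],
    [0, 0, 0],
    [0, 0, 0],
    [0, 0, 0],
    [0, 0, 0],
    [0, 0, 0],
    [0, 0, 0],
  ],
  gripper=1,
  grip_force=40,
)

```text
clock: 38.15
position: [0.4343, 0.1236, 0.0448]
tool_rot: [1.722, 1.566, 0.298]
force: [0.8, -0.1, -1.7]
grip_width: 0.0489
```

>>> arm_command(
  delta_pos=[
    [-0.7, 0, 0],
    [-1, 0, 0],
    [-1, 0, 0],
    [-1, 0, 0],
    [-0.8, 0, 0],
    [0, 0, 0],
  ],
  rotation=[
    [0, 0, 0],
    [0, 0, 0],
    [0, 0, 0],
    [0, 0, 0],
    [0, 0, 0],
    [0, 0, 0],
  ],
)

```text
clock: 38.75
position: [0.4329, 0.1227, 0.1841]
tool_rot: [1.641, 1.569, 0.217]
force: [0.2, 1.5, -2.3]
grip_width: 0.0489
```

```bash
python3 -c "
from h import *
go(.6211,-.2764,.11,0.158)"
```

```text
t 38.75 pos [0.4329 0.1227 0.1841] psi 0.146 tilt 0.0014 q7 -0.02 F [ 0.2  1.5 -2.3] w 0.0489
shift total [ 2.47  4.27 14.07] tilt fix rotvec [ 0.    -0.001 -0.013]
turn total about tool x -0.12 ; shift after turn [ 2.47  4.1  14.12]
```

>>> arm_command(
  delta_pos=[
    [0, 0.3, 1],
    [0, 0.3, 1],
    [0, 0.3, 1],
    [0, 0.3, 1],
    [0, 0.3, 1],
    [0, 0.3, 1],
    [0, 0.3, 1],
    [0, 0.3, 1],
    [0, 0.3, 1],
    [0, 0.3, 1],
  ],
  rotation=[
    [0, 0, 0],
    [0, 0, 0],
    [0, 0, 0],
    [0, 0, 0],
    [0, 0, 0],
    [0, 0, 0],
    [0, 0, 0],
    [0, 0, 0],
    [0, 0, 0],
    [0, 0, 0],
  ],
)

```text
clock: 39.75
position: [0.5678, -0.1663, 0.1762]
tool_rot: [-2.333, 1.564, 2.535]
force: [0.3, 1.1, -1.8]
grip_width: 0.0486
```

>>> arm_command(
  delta_pos=[
    [0, 0.3, 1],
    [0, 0.3, 1],
    [0, 0.3, 1],
    [0, 0.3, 1],
    [0, 0, 0],
    [0, 0, 0],
  ],
  rotation=[
    [0, 0, 0],
    [0, 0, 0],
    [0, 0, 0],
    [0, 0, 0],
    [0, 0, 0],
    [0, 0, 0],
  ],
)

```text
clock: 40.35
position: [0.6214, -0.2881, 0.1668]
tool_rot: [-2.187, 1.556, 2.677]
force: [0.0, 0.2, -1.9]
grip_width: 0.0485
```

```bash
python3 -c "
from h import *
go(.6211,-.2745,.07,0.158)"
```

```text
t 40.35 pos [ 0.6214 -0.2881  0.1668] psi 0.151 tilt 0.0147 q7 0.75 F [ 0.   0.2 -1.9] w 0.0485
shift total [ 3.23  0.1  -0.42] tilt fix rotvec [-0.    -0.081  0.114]
turn total about tool x -0.06 ; shift after turn [ 3.23  0.1  -0.42]
```

>>> arm_command(
  delta_pos=[
    [0.3, 0.1, -0.4],
    [0.7, 0, 0],
    [0.8, 0, 0],
    [0.7, 0, 0],
    [0, 0, 0],
  ],
  rotation=[
    [0, -0.08, 0.11],
    [0, 0, 0],
    [0, 0, 0],
    [0, 0, 0],
    [0, 0, 0],
  ],
)

```text
clock: 40.85
position: [0.621, -0.2711, 0.0867]
tool_rot: [-2.658, 1.567, 2.207]
force: [-0.0, -0.2, -1.1]
grip_width: 0.0489
```

```bash
python3 -c "
from h import *
go(.6211,-.2745,.052,0.158)"
```

```text
t 40.85 pos [ 0.621  -0.2711  0.0867] psi 0.153 tilt 0.0037 q7 0.76 F [-0.  -0.2 -1.1] w 0.0489
shift total [ 1.16 -0.01  0.12] tilt fix rotvec [ 0.    -0.031  0.016]
turn total about tool x -0.04 ; shift after turn [ 1.16 -0.01  0.12]
```

>>> arm_command(
  delta_pos=[
    [0.4, 0, 0.12],
    [0.4, 0, 0],
    [0.25, 0, 0],
    [0, 0, 0],
  ],
  rotation=[
    [0, -0.03, 0.02],
    [0, 0, 0],
    [0, 0, 0],
    [0, 0, 0],
  ],
)

```text
clock: 41.25
position: [0.6221, -0.2741, 0.0544]
tool_rot: [1.349, 1.569, -0.067]
force: [-0.2, 0.5, -0.9]
grip_width: 0.0486
```

```bash
python3 -c "
from h import *
go(.6211,-.2745,.047,0.158)"
```

```text
t 41.25 pos [ 0.6221 -0.2741  0.0544] psi 0.155 tilt 0.002 q7 0.77 F [-0.2  0.5 -0.9] w 0.0486
shift total [ 0.25 -0.04  0.01] tilt fix rotvec [-0.     0.004 -0.018]
turn total about tool x -0.03 ; shift after turn [ 0.25 -0.04  0.01]
```

>>> arm_command(
  delta_pos=[
    [0.08, -0.03, 0],
    [0.06, 0, 0],
  ],
  rotation=[
    [0, 0, -0.02],
    [0, 0, 0],
  ],
)

```text
clock: 41.45
position: [0.6215, -0.2745, 0.0506]
tool_rot: [0.536, 1.57, -0.881]
force: [0.1, -0.9, -1.8]
grip_width: 0.0486
```

>>> arm_command(
  delta_pos=[
    [0.06, 0, 0],
  ],
  rotation=[
    [0, 0, 0],
  ],
)

```text
clock: 41.55
position: [0.6218, -0.2747, 0.0491]
tool_rot: [0.695, 1.569, -0.721]
force: [-0.3, 0.5, -0.7]
grip_width: 0.0485
```

>>> arm_command(
  delta_pos=[
    [0.05, 0, 0],
  ],
  rotation=[
    [0, 0, 0],
  ],
)

```text
clock: 41.65
position: [0.6219, -0.2747, 0.0477]
tool_rot: [0.762, 1.569, -0.655]
force: [-0.4, 0.0, -1.9]
grip_width: 0.0485
```

>>> arm_command(
  delta_pos=[
    [0.05, 0, 0],
  ],
  rotation=[
    [0, 0, 0],
  ],
)

```text
clock: 41.75
position: [0.622, -0.2748, 0.0463]
tool_rot: [0.805, 1.568, -0.612]
force: [-2.9, -1.9, 15.2]
grip_width: 0.049
```

Contact. Release, lift, and retreat toward the robot.

>>> arm_command(
  delta_pos=[
    [0, 0, 0],
    [0, 0, 0],
  ],
  rotation=[
    [0, 0, 0],
    [0, 0, 0],
  ],
)

```text
clock: 41.95
position: [0.6221, -0.2749, 0.0465]
tool_rot: [0.843, 1.568, -0.573]
force: [-0.1, 0.8, -2.3]
grip_width: 0.0487
```

>>> arm_command(
  delta_pos=[
    [0, 0, 0],
    [0, 0, 0],
    [0, 0, 0],
    [0, 0, 0],
    [0, 0, 0],
  ],
  rotation=[
    [0, 0, 0],
    [0, 0, 0],
    [0, 0, 0],
    [0, 0, 0],
    [0, 0, 0],
  ],
  gripper=-1,
)

```text
clock: 42.45
position: [0.6225, -0.275, 0.0469]
tool_rot: [0.909, 1.567, -0.507]
force: [-0.2, 1.1, -0.5]
grip_width: 0.0853
```

>>> arm_command(
  delta_pos=[
    [-0.4, 0, 0],
    [-1, 0, 0],
    [-1, 0, 0],
    [-1, 0, 0],
    [-1, 0, 0],
    [-1, 0, 0],
    [0, 0, 0],
  ],
  rotation=[
    [0, 0, 0],
    [0, 0, 0],
    [0, 0, 0],
    [0, 0, 0],
    [0, 0, 0],
    [0, 0, 0],
    [0, 0, 0],
  ],
)

```text
clock: 43.15
position: [0.6213, -0.2752, 0.22]
tool_rot: [0.87, 1.566, -0.548]
force: [0.2, -0.2, -0.1]
grip_width: 0.0856
```

>>> arm_command(
  delta_pos=[
    [0, -0.6, 0.8],
    [0, -0.6, 0.8],
    [0, -0.6, 0.8],
    [0, -0.6, 0.8],
    [0, -0.6, 0.8],
    [0, -0.6, 0.8],
    [0, -0.6, 0.8],
    [0, -0.6, 0.8],
    [0, 0, 0],
    [0, 0, 0],
  ],
  rotation=[
    [0, 0, 0],
    [0, 0, 0],
    [0, 0, 0],
    [0, 0, 0],
    [0, 0, 0],
    [0, 0, 0],
    [0, 0, 0],
    [0, 0, 0],
    [0, 0, 0],
    [0, 0, 0],
  ],
)

```text
clock: 44.15
position: [0.5039, -0.4938, 0.2258]
tool_rot: [1.013, 1.562, -0.403]
force: [0.7, 0.4, -0.0]
grip_width: 0.0854
```

```bash
python3 -c "
from h import *
go(.5,-.45,.2)
im={n:optics.grab_frame(n) for n in P}
st,bo,ma=[.6281,.2593,-.185],[.6372,-.0066,-.0253],[.614,-.232,.1593]
for k,q,y,z,f in(('paint_can',(.6387,-.0046),None,.008,bo),('green_tin',(.6397,-.0057),None,.078,bo),('batten',(.6281,.2593),1.386,.05,st),('block',(.6069,-.1876),.16,.003,ma),('jar',(.6211,-.2764),None,.003,ma),('black_tin',(.4371,.0093),None,0,None),('tape',(.4278,-.1253),None,0,None)):
  for s in(im,{'scene':im['scene']}):
    q1,c,a=fit(s,k,q,y,z)
    l=''
    if f: d=q1[:2]-f[:2]; cc,ss=np.cos(f[2]),np.sin(f[2]); l=np.array([cc*d[0]+ss*d[1],-ss*d[0]+cc*d[1]]).round(4)
    print(k,q1.round(4),round(c,2),a,'local',l)
v=np.vstack([cv2.resize(im['top'][150:330,130:530],(800,360)),cv2.resize(im['scene'][150:330,150:560],(546,240))[:, :].copy() if 0 else cv2.copyMakeBorder(cv2.resize(im['scene'][150:330,150:560],(546,240)),0,0,0,254,0)])
cv2.imwrite('pics/m.png',v[:,:,::-1])"
```

```text
t 44.15 pos [ 0.5039 -0.4938  0.2258] psi 0.155 tilt 0.009 q7 1.07 F [ 0.7  0.4 -0. ] w 0.0854
shift total [ 0.85  0.09 -1.47] tilt fix rotvec [-0.     0.046 -0.073]
paint_can [ 0.6465 -0.0047  0.0092] 12.67 {'top': (697, 656), 'scene': (865, 1262)} local [0.0093 0.0022]
paint_can [ 0.6526 -0.0043  0.019 ] 0.0 {'scene': (865, 1271)} local [0.0153 0.0027]
green_tin [ 0.6397 -0.0057  0.1469] 0.48 {'top': (294, 364), 'scene': (549, 594)} local [0.0025 0.0009]
green_tin [ 0.6386 -0.0061  0.091 ] 0.0 {'scene': (549, 593)} local [0.0014 0.0005]
batten [0.6283 0.2611 1.3883] 0.67 {'top': (714, 853), 'scene': (1235, 1315)} local [-0.0002  0.0018]
batten [0.6277 0.2604 1.3868] 0.0 {'scene': (1235, 1313)} local [-0.0006  0.001 ]
block [ 0.6094 -0.1876  0.1265] 1.62 {'top': (451, 622), 'scene': (667, 803)} local [0.0025 0.0445]
block [ 0.6073 -0.1879  0.1143] 0.0 {'scene': (667, 803)} local [0.0003 0.0446]
jar [ 0.6242 -0.2783  0.067 ] 2.85 {'top': (381, 477), 'scene': (775, 800)} local [ 0.0027 -0.0474]
jar [ 0.6225 -0.277   0.047 ] 0.0 {'scene': (775, 798)} local [ 0.0013 -0.0457]
black_tin [0.4372 0.0092 0.14  ] 0.0 {'scene': (338, 398)} local 
black_tin [0.4372 0.0092 0.14  ] 0.0 {'scene': (338, 398)} local 
tape [ 0.4278 -0.1253  0.1003] 0.1 {'top': (1020, 963), 'scene': (915, 936)} local 
tape [ 0.4273 -0.1258  0.0978] 0.0 {'scene': (915, 935)} local
```

View pics/m.png

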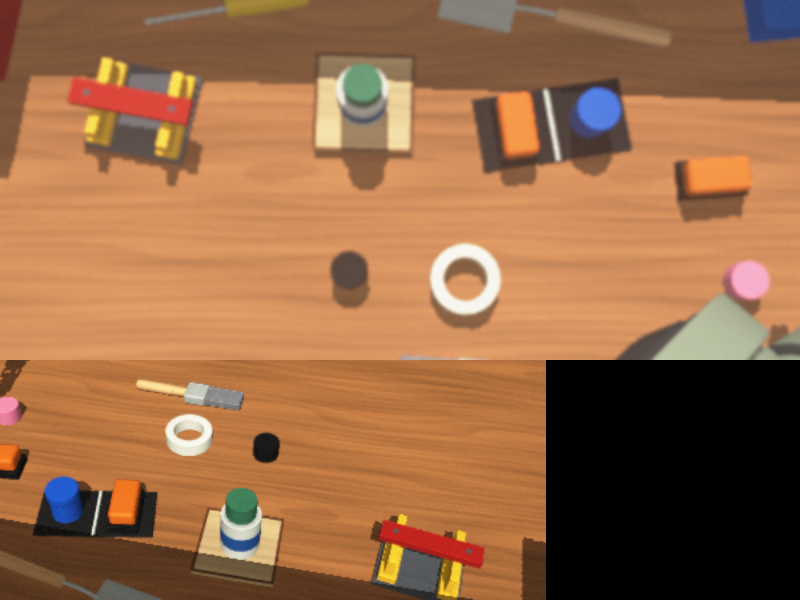

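```bash
python3 -c "
from workcell import bot
print(bot.job_done())"
```

```text
the job is handed in; nothing more can be done
None
```

All five items are placed and released. I handed the job in at about 44 s of the 128 s limit, with the arm clear and holding nothing. The hand-in reported no verdict.

| Item | Offset from target at the last check |
|---|---|
| Can on the board | about 2 mm from the middle |
| Green tin on the can | about 1 mm |
| Batten on the ridges | within 2 mm, and square to the ridges within 0.01 rad |
| Block, left half of the mat | within 3 mm |
| Jar, right half of the mat | within 3 mm |

The black tin and the tape roll show no movement.

**One disagreement:** the final camera fit of the can read 9–15 mm off the middle in x. I discounted it because the green tin hides part of the can in that view. The table uses the fit taken before the tin went on. The later pictures show no sign that the can moved.

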